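Pack the camera heads and lock the instrument case

TASK

Pack up the camera rig: put every camera head that is on the bench into the blue case, one to a pocket and sitting flat on the pocket floor, then shut the lid fully. Next turn the lock collar round to its stop, so that its arm lies over the shut lid beside the ear, and last push the lock pin through the eye of the arm and the ear of the lid until its head meets the eye; let go of everything and leave the other things on the bench where they are.

Things in the scene. Friction and masses are not known exactly. Their poses are not given: they have to be found in the camera images.
- case: Blue steel case fixed to the bench, 160 (x) x 316 (y) x 80 high, open top, 4 mm walls and floor. Origin: centre of its underside; x from its front (lock side) to its hinge side, y to the robot's left, z up. 12 mm high rubber ribs and strips on its floor form five pockets 76 (x) x 56 (y), their centres at x = -8 and y = -124, -62, 0, 62, 124 mm, floor at z = 4 mm.
- lid (a joint): Hinge angle of the lid (rad): 0 shut, 1.62 to 1.73 as found, open and leaning slightly back; 1.75 is the stop. Turns about the case's +y. Stiff: it stays where it is left and moves with about 4 N at its free edge. Blue plate 160 x 316 x 8 mm, hinged along the case's far (+x) upper edge; shut, it lies flat on the rim, top face 88 mm above the bench.
- lid_hinge (a point): Middle of the lid's hinge line, 80 mm above the bench at the case's far edge. Axes: those of the lid, which are the case's when shut; the lid runs from here to its own -x.
- lid_push (a point): Point on the lid's outer face (top face when shut), 130 mm from the hinge line (30 mm from the free edge), 70 mm to the case's +y side of its middle: clear of the ear, good to push on. Axes: the lid's; z is the outward normal.
- ear_hole (a point): Centre of the 15 mm hole in the ear, a steel lug 24 x 16 (along y) x 43 high standing on the lid near its free edge, 65 mm to the -y side of the middle. The hole runs along y. With the lid shut it lies 113 mm above the bench. Axes: the lid's.
- collar (a joint): Angle of the captive lock collar (rad): 0 to 0.3 as found (unlocked, arm to the case's +y side), 1.571 locked, at its stop: the arm points over the shut lid (case +x), beside the ear. Grows clockwise seen from above. Light friction (0.06 N m); stays where it is left.
- collar_grip (a point): Grip of the collar: in the upright steel wing on its top, on the vertical turning axis, 126 mm above the bench, 35 mm in front of the case. Wing 12 thick x 44 long (along the arm), from 103 to 135 mm above the bench; below it the 40 mm wide collar and the 14 mm wide arm, top at 103 mm. Axes: the collar's; y points along the arm.
- collar_eye (a point): Centre of the 15 mm hole, 113 mm above the bench, in the eye: an upright plate 24 long x 10 thick x 40 high at the arm's end, 65 mm from the turning axis. Lid shut and collar locked, it lines up with the ear's hole, on the eye's case -y side (2 mm gap). Axes: the collar's; the hole runs along x.
- pin: Loose lock pin lying flat: round steel shank 10 thick, 60 long; flat grey head 36 long x 20 wide x 10 thick behind it. Origin: on its underside (5 mm below its axis), where shank meets head. x points along the shank to the tip, z is across the flat head. It goes in from the case's +y side, through the eye, then the ear, until the head meets the eye.
- pin_tip (a point): End of the pin's shank, 60 mm from its shoulder, on the pin's axis (last 4 mm tapered).
- cam0: Small camera head: black body 40 x 40 x 32 high with a dark round lens barrel 28 across and 20 high on top (52 in all), 120 g, standing lens up. Origin: centre of its underside; z points out of the lens. Absent (None) in some starts.
- cam1: Small camera head: black body 40 x 40 x 32 high with a dark round lens barrel 28 across and 20 high on top (52 in all), 120 g, standing lens up. Origin: centre of its underside; z points out of the lens. Absent (None) in some starts.
- cam2: Small camera head: black body 40 x 40 x 32 high with a dark round lens barrel 28 across and 20 high on top (52 in all), 120 g, standing lens up. Origin: centre of its underside; z points out of the lens. Absent (None) in some starts.
- cam3: Small camera head: black body 40 x 40 x 32 high with a dark round lens barrel 28 across and 20 high on top (52 in all), 120 g, standing lens up. Origin: centre of its underside; z points out of the lens. Absent (None) in some starts.
- cam4: Small camera head: black body 40 x 40 x 32 high with a dark round lens barrel 28 across and 20 high on top (52 in all), 120 g, standing lens up. Origin: centre of its underside; z points out of the lens. Absent (None) in some starts.
- adapter: Bystander, to be left alone: black mains adapter. Origin: centre of its underside. 62 x 40 x 30 high.
- flange: Bystander, to be left alone: white ring. Origin: centre of its underside. 70 across, 8 high.
- clamp: Bystander, to be left alone: black rod clamp. Origin: centre of its underside. 50 x 36 x 40 high, with a round knob out of one side.
- jar: Bystander, to be left alone: jar. Origin: centre of its underside. 56 across, 90 high.
- red_cap: Bystander, to be left alone: red cap. Origin: centre of its underside. 32 across, 14 high.
Things that resemble listed ones, but are neither listed nor needed, are in the scene too. What is shaped like the cam1 but turquoise is not meant.

How it is judged:
By the outcome, as a careful person would: the job done as asked, in the order asked, and still so for the second after the job is handed in, with the robot touching nothing.
Of cam0, cam1, cam2, cam3, cam4 only 3 to 5 are there at a start; the rules pass over those that are not, and their reading is None.
At some moment in a run one of cam0, cam1, cam2, cam3, cam4, pin may be knocked a few centimetres aside while the robot is not near it.
Once in a run the grip may slacken for a moment while it holds something.
It also fails if it takes over 210 s, if anything falls off the work surface, if the arm or the gripper's body presses on something with over 40 N, if the wrist force passes 120 N, or if a joint passes its speed limit or range.

ROBOT

A 6-joint arm with a two-finger parallel gripper is mounted at the origin on the work surface. World frame = base frame: x ahead of the robot, y to its left, z up, the work surface at z = 0. Lengths are in mm, angles in degrees, forces in N, time in s.
With the tool pointing down it reaches from about 300 to 850 mm from the base axis. Payload 4.2 kg.
Tool frame: the origin (TCP) lies midway between the tips of the shut fingers; the grasp point (between the pads) lies 19 mm behind it; z points along the fingers, y is the line along which they close (so a half turn about z gives the same grasp; the last joint's range is limited). The gripper opens to 91 mm and grips with 3 to 60 N. Pads are 32 mm wide; open, the fingers measure 118 mm over their backs; the gripper's body (76 mm by 178 mm) begins 60 mm behind the grasp point.
Start: joints at [-76.031, 18.312, 89.639, -0, 72.044, -1.146], TCP at [149.934, -555.124, 213.976] pointing down, gripper open.
Joint ranges: [-177.97, 177.97], [-48.28, 115.42], [12.27, 149.76], [-77.06, 257.06], [2.81, 150.46], [-146.56, 146.56]. Speed limits (degrees/s): [147.25, 147.25, 180, 180, 180, 180].

INTERFACE

Orientations are given as [roll, pitch, yaw] about the fixed x, y, z axes, in that order (R = Rz(yaw) Ry(pitch) Rx(roll)).
In Python, from workcell import env gives the robot as it stands.
- The arm moves only by the tool send_rows, never from a script. Its argument "steps" is a list that holds one entry, the list of rows, each a list of 5 numbers: the shift along the tool's x, y, z scaled (see below), then the turn about the tool's z scaled (see below), then the opening, from 0 (shut) to 1 (fully open). In form: [[[dx, dy, dz, yaw, fingers], ...]]. A call has 1 to 5 rows; each row shifts and turns the commanded pose from where the row before left it, along the tool's axes as they then stand; what a row does not reach is not made up. The controller multiplies each number of a shift by 0.04 m and each number of a turn by 0.12 rad. A row lasts 1/12 s, in which the tool goes at most 41.7 mm and 7.16 degrees, less where a joint would pass 70% of its speed; a pose out of reach is approached as far as the arm can. A call with a number of a shift or a turn outside -1 to 1 is refused whole. A call with a gripper value outside its range is refused whole. The fingers move at their own pace and stop on an object; "squeeze" is the grip in N (left out, the last holds). Time passes only in rows, so rows that do not move let the fingers close. It gives the time, the measured TCP pose, the force, the opening and the grip force at its end, in the units of the state.
- env.state(): the state, without advancing time (a new reading comes with each control period).
- env.grab_frame(name): name is "scene" or "side" or "wrist"; returns a dict with "pixels" (420x560x3 uint8, red, green, blue), "depth" (420x560 float32, mm along the optical axis (not along the pixel's ray), 0 where there is no reading), "intrinsics" (3x3 intrinsics, pixels), "dist" ([k1, k2, p1, p2, k3] as OpenCV has them; the pictures are not rectified), "cam_to_world" (4x4, takes a point from camera to world coordinates). Camera axes: x right, y down, z forward; pixel columns grow to the right and rows downward; lengths in mm; the calibration is good to about 2 mm. A picture is of the moment at which its call begins.
- env.job_done(): hands the job in; it is judged then, once.
The state is a dict: "time_s": time; "qpos": joint angles; "qvel": joint speeds; "effort": joint torques, N m; "ee_pos": TCP position; "ee_rot": TCP orientation; "force": force on the tool from outside, world axes, zero at the start; "torque": the same for the moment, N m; "gripper_width": finger opening in mm; "gripper_force": force on a finger pad.
Only numpy, scipy, OpenCV 4.12 (cv2) and the standard library are available. Lean on these libraries where they do the work, as an engineer would, in place of code of your own. Each camera call takes 0.05 s, during which the arm holds its last target. There are 200 camera calls.

## Working session

There is one attempt and no reset: what is moved stays moved. The work goes in short steps, Python scripts to look and compute and a tool call to move; the robot and the scene stay as the last step left them, time stands still between calls to the robot, and variables do not carry over. Pictures are saved under pics/ and viewed, at most 14 in all, crops included, and the job is handed in when it is done.

Besides the shell and the picture viewer there is one more tool, called after "Emit:" by a JSON object that holds its "op" and its "data". send_rows: Moves the arm, as the interface text tells. Shifts and turns lie within -1 to 1; 1 stands for 0.04 m of shift or 0.12 rad of turn. Its arguments: {"type":"object","properties":{"steps":{"type":"array"},"squeeze":{"type":"number"}},"required":["steps"]}

```bash
ls; mkdir -p pics; cat > h.py <<'E'
from workcell import env
import numpy as np, cv2
from scipy.spatial.transform import Rotation as Ro
def grab(n,fn=None):
    f=env.grab_frame(n)
    np.savez('%s.npz'%n,**{k:np.array(v) for k,v in f.items()})
    if fn: cv2.imwrite('pics/'+fn,f['pixels'][:,:,::-1])
    return f
def load(n): return dict(np.load('%s.npz'%n))
def cloud(f):
    K=np.array(f['intrinsics'],float);d=np.array(f['dist'],float);T=np.array(f['cam_to_world'])
    v,u=np.mgrid[0:420,0:560]
    p=cv2.undistortPoints(np.stack([u,v],-1).reshape(-1,1,2).astype(float),K,d).reshape(420,560,2)
    z=f['depth'].astype(float)
    P=np.dstack([p*z[...,None],z])@T[:3,:3].T+T[:3,3]
    P[z==0]=np.nan
    return P
E
python3 - <<'E'
from h import *
for n in('scene','side'):
    f=grab(n,n+'0.png'); print(n,f['cam_to_world'],f['intrinsics'],f['dist'])
print(env.state())
E
```

```text
pics
scene [[-8.45791207e-01  3.68279122e-01 -3.86015183e-01  9.80971010e+02]
 [ 5.33514037e-01  5.83938843e-01 -6.11864527e-01  7.23420810e+02]
 [ 7.23283598e-05 -7.23454155e-01 -6.90372421e-01  9.09153114e+02]
 [ 0.00000000e+00  0.00000000e+00  0.00000000e+00  1.00000000e+00]] [[500.76473001   0.         274.73025754]
 [  0.         500.76473001 203.7699347 ]
 [  0.           0.           1.        ]] [-0.0528491  0.         0.         0.         0.       ]
side [[ 9.68791492e-01 -1.61050718e-01  1.88429592e-01  3.02044584e+02]
 [-2.47854400e-01 -6.39667737e-01  7.27594243e-01 -7.62274903e+02]
 [ 3.35275560e-03 -7.51590216e-01 -6.59621791e-01  8.05400152e+02]
 [ 0.00000000e+00  0.00000000e+00  0.00000000e+00  1.00000000e+00]] [[435.07689099   0.         282.30002798]
 [  0.         435.07689099 212.36498784]
 [  0.           0.           1.        ]] [-0.13573783  0.          0.          0.          0.        ]
{'time_s': 0.1, 'qpos': array([-7.60333072e+01,  1.83479388e+01,  8.96977817e+01, -8.74254712e-04,
        7.20444171e+01, -1.14530691e+00]), 'qvel': array([ 0.03601615, -0.0464808 , -0.14007689, -0.03287475,  0.13031896,
        0.00109794]), 'effort': array([ 5.47995187e-04, -4.13333023e+01, -2.32509577e+01,  7.28851953e-02,
        4.22188779e-02, -6.01284228e-05]), 'ee_pos': array([ 149.80182463, -554.68679435,  213.21582551]), 'ee_rot': array([-1.79909864e+02, -9.70590235e-04,  1.51122691e+01]), 'force': array([-0.53536401,  0.40866717,  0.08916219]), 'torque': array([-0.01503246,  0.02972918, -0.00258298]), 'gripper_force': 0.0, 'gripper_width': 91.29832452347138}
```

View pics/scene0.png

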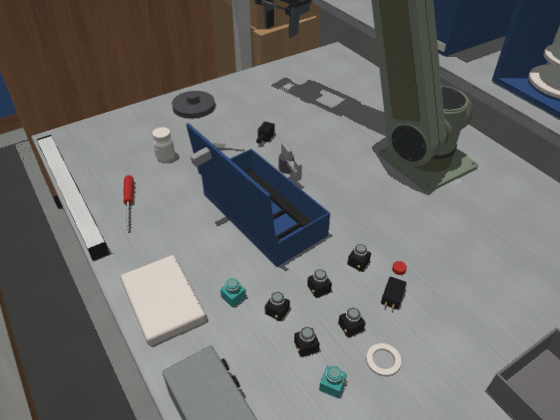

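View pics/side0.png

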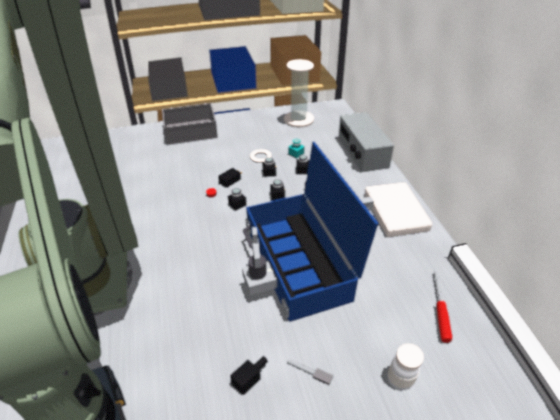

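Scene: five black heads at about (360,255), (320,280), (277,303), (351,319) and (307,338), with turquoise decoys at (233,290) and (333,378). The open case is in the middle. The pin is at (228,147) in scene and (310,371) in side, its head away from the robot. The collar is at (288,165) in scene.

```bash
python3 - <<'E'
from h import *
S=load('scene');D=load('side');PS=cloud(S);PD=cloud(D)
print('bench z',np.nanmedian(PS[330:340,230:240,2]) if 0 else [PS[r,c].round(0) for r,c in((240,450),(300,240),(110,330))],[PD[r,c].round(0) for r,c in((300,180),(340,380))])
for r,c in((255,360),(280,320),(303,277),(319,351),(338,307)):
    w=PS[r-25:r+20,c-20:c+20].reshape(-1,3); col=S['pixels'][r-25:r+20,c-20:c+20].reshape(-1,3)
    t=w[(w[:,2]>44)&(w[:,2]<60)]; b=w[(w[:,2]>27)&(w[:,2]<36)]
    (ctr,sz,ang)=cv2.minAreaRect(b[:,:2].astype(np.float32))
    print('cam',t.shape,(t[:,:2].max(0)+t[:,:2].min(0))/2,np.median(t[:,2]),'body',np.round(ctr,0),np.round(sz,0),round(ang,1))
# case rim, both
for n,P,F in(('sc',PS,S),('sd',PD,D)):
    px=F['pixels'].astype(int); blue=(px[...,2]>px[...,0]+25)&(px[...,2]>px[...,1]+15)
    w=P[blue&(P[...,0]>200)&(P[...,0]<800)&(abs(P[...,1])<400)&(P[...,2]>0)]
    r=w[(abs(w[:,2]-80)<2.5)]
    print(n,'rim',len(r),cv2.minAreaRect(r[:,:2].astype(np.float32)))
    l=w[w[:,2]>100]; c=l.mean(0);u,s,vt=np.linalg.svd(l-c,full_matrices=False);print('lid c',c,'n',vt[2],'rng',(l@vt[0]).min(),(l@vt[0]).max(),vt[0],l[:,2].max())
# pin region in side / scene
for n,P,(r0,r1,c0,c1) in(('sc',PS,(138,156,205,248)),('sd',PD,(355,388,282,336))):
    w=P[r0:r1,c0:c1].reshape(-1,3); w=w[(w[:,2]>5)&(w[:,2]<16)]
    print(n,'pin',len(w),cv2.minAreaRect(w[:,:2].astype(np.float32)),np.median(w[:,2]));
# collar: gray high points
for n,P,(r0,r1,c0,c1) in(('sc',PS,(135,185,270,305)),('sd',PD,(225,300,240,278))):
    w=P[r0:r1,c0:c1].reshape(-1,3)
    for a,b in((98,107),(128,138),(138,160)):
        q=w[(w[:,2]>a)&(w[:,2]<b)]
        if len(q)>5: print(n,'collar',a,b,len(q),q[:,:2].mean(0),cv2.minAreaRect(q[:,:2].astype(np.float32)))
def up(P,F,box,k,fn):
    r0,r1,c0,c1=box; return cv2.resize(F['pixels'][r0:r1,c0:c1,::-1],None,fx=k,fy=k,interpolation=cv2.INTER_CUBIC)
a=up(PD,D,(215,315,235,310),4,'');b=up(PS,S,(110,190,200,300),4,'')
h=max(a.shape[0],b.shape[0]);im=np.zeros((h,a.shape[1]+b.shape[1],3),np.uint8);im[:a.shape[0],:a.shape[1]]=a;im[:b.shape[0],a.shape[1]:]=b
cv2.imwrite('pics/crop1.png',im);print(im.shape)
E
```

```text
bench z [array([181., 259.,   5.]), array([702., 139.,   5.]), array([  83., -361.,    1.])] [array([ 227., -111.,   -2.]), array([ 631., -326.,    1.])]
cam (124, 3) [416.73068816 192.82205379] 53.59237266576406 body [417. 193.] [41. 42.] 26.0
cam (144, 3) [537.83537349 203.43642134] 53.670827021845696 body [538. 203.] [42. 41.] 84.3
cam (150, 3) [649.24615162 204.80280373] 53.810679393871624 body [649. 205.] [40. 41.] 27.1
cam (171, 3) [539.22274562 319.64081711] 53.32786059124351 body [540. 322.] [40. 42.] 81.2
cam (180, 3) [645.10913551 307.29194381] 53.720262772203625 body [645. 308.] [42. 41.] 75.5
sc rim 346 ((522.6593017578125, -64.84654235839844), (169.3224334716797, 319.9682312011719), 5.699961185455322)
lid c [613.84373426 -24.38201543 180.11613452] n [-0.99065599 -0.10274531  0.08968896] rng -38.40081593865912 281.2607327043714 [ 0.1046617  -0.99436394  0.0169197 ] 244.6103351463595
sd rim 423 ((519.778564453125, -65.34861755371094), (162.9789276123047, 317.623046875), 5.638591766357422)
lid c [610.89658788 -77.59824785 176.37254583] n [ 0.98767956  0.09837842 -0.12169955
[... 440 characters left out ...]
.55448913574219), (91.70548248291016, 38.50151062011719), 70.35626220703125)
sc collar 128 138 91 [416.59231533 -98.34041843] ((415.7316589355469, -96.31842041015625), (101.69320678710938, 13.100260734558105), 83.00601196289062)
sc collar 138 160 20 [ 411.92489638 -125.01697911] ((412.2525634765625, -124.39237213134766), (42.17988204956055, 9.377845764160156), 81.91412353515625)
sd collar 98 107 163 [ 409.53633949 -120.92425476] ((416.9733581542969, -105.98941040039062), (87.8419418334961, 39.37767028808594), 70.7930679321289)
sd collar 128 138 120 [ 411.78871543 -111.83557681] ((413.6527404785156, -99.26639556884766), (100.81786346435547, 11.933701515197754), 81.8337173461914)
(400, 700, 3)
```

View pics/crop1.png

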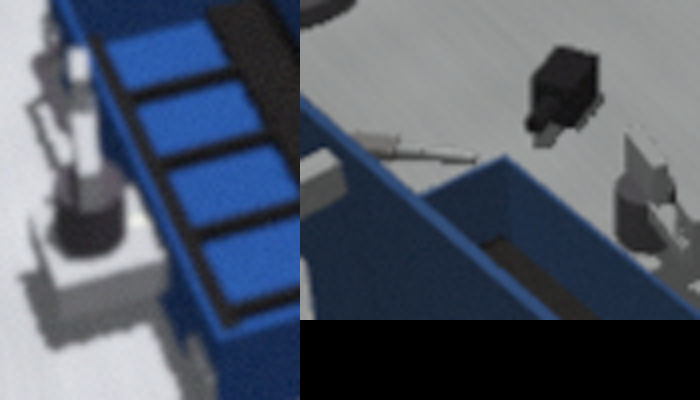

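Crops: in the side view the collar's wing and arm are upright near case x = -115, and its axis measures (412,-125). The pin's shank points toward the robot, with its head away. The case fit is centre (520,-65) with yaw 5.65°, and the sizes match. Next I'll write the planner helper and start on the first head.

```bash
cat >> h.py <<'E'
CASE=np.array([520.,-65.]);YAW=5.65
def loc(x,y):
    a=np.radians(YAW);return CASE+np.array([x*np.cos(a)-y*np.sin(a),x*np.sin(a)+y*np.cos(a)])
def plan(*way):
    """way: (x,y,z,psi). Prints turn units, then shift units in the turned frame, per leg"""
    s=env.state();p=np.array(s['ee_pos']);psi=s['ee_rot'][2]
    print('t',round(s['time_s'],1),'at',p.round(1),round(psi,1),'w',round(s['gripper_width'],1),'F',np.round(s['force'],1))
    for w in way:
        t=np.array(w[:3],float); d=(w[3]-psi+180)%360-180; psi+=d; a=np.radians(psi)
        v=t-p; u=np.array([np.cos(a)*v[0]+np.sin(a)*v[1],np.sin(a)*v[0]-np.cos(a)*v[1],-v[2]])/40
        print('  ->',np.round(w,1),'turn',round(-np.radians(d)/.12,2),'shift',u.round(2));p=t
def heads(n='scene'):
    f=grab(n);P=cloud(f);px=f['pixels'].astype(int)
    m=(P[...,2]>27)&(P[...,2]<60)&(P[...,1]>110)&(P[...,0]>300)&(P[...,0]<760)&(px.max(2)-px.min(2)<45)
    k,L,st,_=cv2.connectedComponentsWithStats(m.astype(np.uint8))
    for i in range(1,k):
        if st[i,4]<120: continue
        w=P[L==i];b=w[w[:,2]<36];t=w[w[:,2]>44]
        r=cv2.minAreaRect(b[:,:2].astype(np.float32))
        print('head',st[i,4],np.round(r[0],0),np.round(r[1],0),'yaw',round(r[2]%90,1),'top',len(t),(t[:,:2].max(0)+t[:,:2].min(0)).round(0)/2 if len(t) else '')
E
python3 - <<'E'
from h import *
heads()
P=cloud(load('scene'))
for n,(r,c) in dict(adapter=(290,395),redcap=(266,399),flange=(345,384)).items(): print(n,P[r,c].round())
plan((417,193,200,26),(417,193,12,26))
E
```

```text
head 295 [415. 192.] [43. 41.] yaw 24.5 top 125 [417. 192.]
head 335 [538. 205.] [39. 42.] yaw 80.3 top 145 [538.5 204. ]
head 436 [413. 309.] [65. 40.] yaw 33.2 top 0 
head 361 [649. 205.] [41. 41.] yaw 25.0 top 152 [648.5 205. ]
head 388 [540. 321.] [42. 42.] yaw 82.3 top 168 [539. 321.]
head 415 [645. 308.] [41. 42.] yaw 73.2 top 180 [645.  307.5]
head 126 [340. 575.] [76.  2.] yaw 1.0 top 67 [346.  574.5]
head 564 [411. 612.] [81.  6.] yaw 89.5 top 295 [411.5 618.5]
adapter [413. 311.  30.]
redcap [350. 258.  15.]
flange [512. 394.  11.]
t 0.1 at [ 149.9 -554.8  213.3] 15.1 w 90.9 F [-1.1  0.6 -0.4]
  -> [417 193 200  26] turn -1.58 shift [ 14.2  -13.87   0.33]
  -> [417 193  12  26] turn -0.0 shift [0.  0.  4.7]
```

Emit:
{"op": "send_rows", "data": {"steps": [[[0,0,0,-0.79,1],[0,0,0,-0.79,1],[0.6,-0.58,0,0,1],[0.6,-0.58,0,0,1],[0.6,-0.58,0,0,1]]], "squeeze": 25}}

```text
time_s: 0.57
ee_pos: [184.2, -459.8, 213.3]
ee_rot: [-179.9, -0.0, 25.9]
force: [0.4, 0.1, 0.4]
gripper_width: 91.3
gripper_force: 0.0
```

Emit:
{"op": "send_rows", "data": {"steps": [[[0.6,-0.58,0,0,1],[0.6,-0.58,0,0,1],[0.6,-0.58,0,0,1],[0.6,-0.58,0,0,1],[0.6,-0.58,0,0,1]]]}}

```text
time_s: 0.98
ee_pos: [241.3, -302.5, 213.8]
ee_rot: [-180.0, -0.0, 25.9]
force: [0.2, 0.0, 0.7]
gripper_width: 91.3
gripper_force: 0.0
```

Emit:
{"op": "send_rows", "data": {"steps": [[[0.6,-0.58,0,0,1],[0.6,-0.58,0,0,1],[0.6,-0.58,0,0,1],[0.6,-0.58,0,0,1],[0.6,-0.58,0,0,1]]]}}

```text
time_s: 1.4
ee_pos: [298.2, -145.7, 213.9]
ee_rot: [180.0, -0.0, 25.9]
force: [1.3, -0.7, 0.0]
gripper_width: 91.6
gripper_force: 0.0
```

Emit:
{"op": "send_rows", "data": {"steps": [[[0.6,-0.58,0,0,1],[0.6,-0.58,0,0,1],[0.6,-0.58,0,0,1],[0.6,-0.58,0,0,1],[0.6,-0.58,0,0,1]]]}}

```text
time_s: 1.82
ee_pos: [355.3, 11.2, 214.0]
ee_rot: [180.0, -0.0, 26.0]
force: [1.1, -0.3, -0.0]
gripper_width: 91.0
gripper_force: 0.0
```

Emit:
{"op": "send_rows", "data": {"steps": [[[0.6,-0.58,0,0,1],[0.6,-0.58,0,0,1],[0.6,-0.58,0,0,1],[0,0,0,0,1],[0,0,0,0,1]]]}}

```text
time_s: 2.23
ee_pos: [389.6, 104.7, 213.5]
ee_rot: [180.0, 0.1, 26.2]
force: [0.6, -0.7, 0.4]
gripper_width: 90.9
gripper_force: 0.0
```

```bash
python3 - <<'E'
from h import *
plan((416.5,192,100,25.5),(416.5,192,13,25.5))
f=grab('wrist','w1.png');P=cloud(f);print(f['cam_to_world'])
px=f['pixels'].astype(int)
w=P[(P[...,2]>44)&(P[...,2]<60)];print(len(w),w[:,:2].min(0),w[:,:2].max(0))
E
```

```text
t 2.2 at [389.6 104.7 213.5] 26.2 w 90.9 F [ 0.6 -0.7  0.4]
  -> [416.5 192.  100.   25.5] turn 0.1 shift [ 1.55 -1.68  2.84]
  -> [416.5 192.   13.   25.5] turn -0.0 shift [0.   0.   2.17]
[[ 4.40466300e-01 -8.70622352e-01 -2.19103077e-01  4.51963456e+02]
 [-8.97769035e-01 -4.27268569e-01 -1.07015562e-01  1.34472057e+02]
 [-4.45718171e-04  2.43840707e-01 -9.69815194e-01  3.84186433e+02]
 [ 0.00000000e+00  0.00000000e+00  0.00000000e+00  1.00000000e+00]]
3430 [ 400.37581153 -224.81214918] [604.9745427  216.77933399]
```

Emit:
{"op": "send_rows", "data": {"steps": [[[0.52,-0.56,0.6,0,1],[0.52,-0.56,0.6,0,1],[0.51,-0.56,0.64,0.1,1],[0,0,1,0,1],[0,0,0.9,0,1]]]}}

```text
time_s: 2.7
ee_pos: [416.4, 191.0, 63.3]
ee_rot: [180.0, -0.1, 25.3]
force: [-0.2, -0.9, -0.7]
gripper_width: 91.1
gripper_force: 0.0
```

Emit:
{"op": "send_rows", "data": {"steps": [[[0,0,0.8,0,1],[0,0,0.47,0,1],[0,0,0,0,1],[0,0,0,0,0],[0,0,0,0,0]]]}}

```text
time_s: 3.12
ee_pos: [417.0, 190.7, 14.8]
ee_rot: [180.0, -0.1, 25.2]
force: [-0.3, -0.5, 0.1]
gripper_width: 80.5
gripper_force: 0.0
```

Emit:
{"op": "send_rows", "data": {"steps": [[[0,0,0,0,0],[0,0,0,0,0],[0,0,0,0,0]]]}}

```text
time_s: 3.37
ee_pos: [416.7, 191.4, 14.7]
ee_rot: [180.0, -0.1, 25.3]
force: [0.6, 0.2, 0.1]
gripper_width: 60.7
gripper_force: 0.0
```

Emit:
{"op": "send_rows", "data": {"steps": [[[0,0,-0.6,0,0],[0,0,-1,0,0],[0,0,-1,0,0],[0,0,-0.5,0,0],[0,0,0,0,0]]]}}

```text
time_s: 3.78
ee_pos: [419.2, 192.6, 143.0]
ee_rot: [180.0, -0.7, 25.3]
force: [0.8, -0.3, 0.5]
gripper_width: 27.4
gripper_force: 0.0
```

```bash
python3 - <<'E'
from h import *
a=loc(-16,-124)
plan((*a,135,95.65),(*a,20,95.65))
E
```

```text
t 3.8 at [419.2 192.6 143. ] 25.3 w 27.4 F [ 0.8 -0.3  0.5]
  -> [ 516.3 -190.   135.    95.6] turn -10.23 shift [-9.76  1.47  0.2 ]
  -> [ 516.3 -190.    20.    95.6] turn -0.0 shift [0.   0.   2.88]
```

The fingers are slower than I assumed, about 80 mm/s, so I lifted too early. I'll re-check where the head is.

```bash
python3 - <<'E'
from h import *
f=grab('wrist');heads();
P=cloud(f);m=(P[...,2]>27)&(P[...,2]<60)
k,L,st,_=cv2.connectedComponentsWithStats(m.astype(np.uint8))
for i in range(1,k):
    if st[i,4]>200:
        w=P[L==i];b=w[w[:,2]<37]
        print('wrist',st[i,4],w.max(0).round(),w.min(0).round(),cv2.minAreaRect(b[:,:2].astype(np.float32)) if len(b)>5 else '')
E
```

```text
head 302 [417. 193.] [43. 41.] yaw 24.4 top 126 [417.  191.5]
head 333 [537. 204.] [41. 42.] yaw 82.1 top 142 [538.  203.5]
head 428 [412. 309.] [65. 40.] yaw 33.2 top 0 
head 364 [649. 205.] [42. 41.] yaw 26.3 top 153 [648.5 205.5]
head 385 [539. 321.] [42. 42.] yaw 83.2 top 170 [539.5 320.5]
head 417 [645. 308.] [41. 40.] yaw 76.0 top 180 [645. 308.]
head 124 [340. 575.] [79.  1.] yaw 0.5 top 68 [346.5 575. ]
head 559 [411. 612.] [81.  5.] yaw 88.9 top 295 [410.5 617.5]
wrist 2231 [560. 340.  55.] [517. 297.  27.] ((538.6057739257812, 318.6014099121094), (39.8997802734375, 41.22197723388672), 84.35197448730469)
wrist 2011 [558. 224.  55.] [515. 181.  27.] ((536.5750732421875, 202.2965850830078), (40.274070739746094, 40.095924377441406), 83.77809143066406)
wrist 2525 [583. 100.  60.] [440.  85.  27.] ((511.88067626953125, 92.80081176757812), (143.5959930419922, 2.546577215194702), 5.628775119781494)
wrist 1079 [592.  82.  60.] [580. -36.  27.] ((587.28759765625, 16.969070434570312), (1.63179612159729, 106.93447875976562), 4.98046875)
wrist 2484 [447. 338.  32.] [379. 276.  27.] ((412.89813232421875, 307.45257568359375), (61.69245910644531, 39.39397430419922), 33.64259338378906)
wrist 1616 [441. 217.  55.] [390. 167.  27.] ((415.8045654296875, 191.9849395751953), (39.50748825073242, 40.09066390991211), 23.126991271972656)
wrist 327 [424.  20.  47.] [408. -25.  38.]
```

Emit:
{"op": "send_rows", "data": {"steps": [[[0,0,0,0,0.75],[0,0,0,0,0.75],[0,0,0,0,0.75],[0,0,0,0,0.75],[0,0,0,0,0.75]]]}}

```text
time_s: 4.3
ee_pos: [415.6, 191.0, 136.8]
ee_rot: [180.0, 0.1, 25.3]
force: [0.3, 0.6, 0.8]
gripper_width: 50.1
gripper_force: 0.0
```

```bash
python3 - <<'E'
from h import *
grab('wrist','w2.png')
plan((417,192,13,25.3))
E
```

```text
t 4.3 at [415.7 191.1 137. ] 25.3 w 53.9 F [-0.6  0.1  1. ]
  -> [417.  192.   13.   25.3] turn -0.0 shift [ 0.04 -0.01  3.1 ]
```

View pics/w2.png

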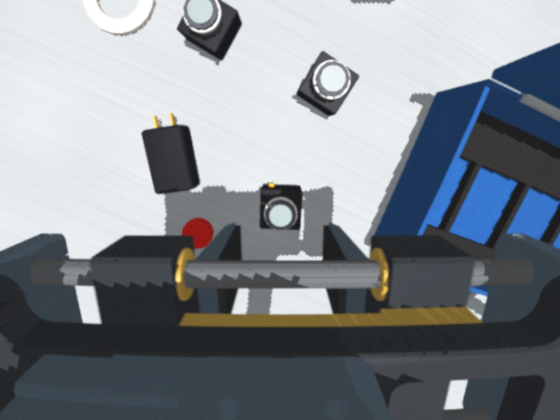

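The head at (280,208) hasn't moved and sits centred between the fingers. I'll descend again and allow more closing time.

Emit:
{"op": "send_rows", "data": {"steps": [[[0,0,1,0,0.75],[0,0,1,0,0.75],[0,0,0.7,0,0.75],[0,0,0.4,0,0.75],[0,0,0,0,0]]]}}

```text
time_s: 4.77
ee_pos: [413.2, 190.0, 10.3]
ee_rot: [-180.0, 0.5, 25.3]
force: [-0.7, 0.1, -0.6]
gripper_width: 64.4
gripper_force: 0.0
```

Emit:
{"op": "send_rows", "data": {"steps": [[[0,0,0,0,0],[0,0,0,0,0],[0,0,0,0,0],[0,0,0,0,0],[0,0,0,0,0]]]}}

```text
time_s: 5.18
ee_pos: [416.9, 191.7, 14.8]
ee_rot: [180.0, -0.2, 25.3]
force: [-0.1, -0.3, 5.2]
gripper_width: 39.8
gripper_force: 24.9
```

Emit:
{"op": "send_rows", "data": {"steps": [[[0,0,-0.2,0,0],[0,0,0,0,0]]]}}

```text
time_s: 5.35
ee_pos: [416.6, 191.4, 22.9]
ee_rot: [180.0, -0.1, 25.3]
force: [0.5, 0.0, -2.0]
gripper_width: 39.9
gripper_force: 24.9
```

Emit:
{"op": "send_rows", "data": {"steps": [[[0,0,-1,0,0],[0,0,-1,-0.6,0],[0,0,-0.9,-0.9,0],[0,0,0,-0.9,0],[0,0,0,-0.9,0]]]}}

```text
time_s: 5.77
ee_pos: [417.4, 191.8, 140.3]
ee_rot: [179.8, -0.3, 48.3]
force: [-0.5, -0.5, -1.6]
gripper_width: 39.8
gripper_force: 24.9
```

Emit:
{"op": "send_rows", "data": {"steps": [[[0,0,0,-0.9,0],[0,0,0,-0.9,0],[0,0,0,-0.9,0],[0,0,0,-0.9,0],[0,0,0,-0.9,0]]]}}

```text
time_s: 6.18
ee_pos: [415.6, 191.0, 137.6]
ee_rot: [-180.0, 0.0, 79.2]
force: [-0.2, 0.2, -2.0]
gripper_width: 40.0
gripper_force: 24.9
```

Emit:
{"op": "send_rows", "data": {"steps": [[[0,0,0,-0.9,0],[0,0,0,-0.63,0],[-0.9,0.14,0,0,0],[-0.9,0.14,0,0,0],[-0.9,0.14,0,0,0]]]}}

```text
time_s: 6.6
ee_pos: [431.3, 82.1, 137.6]
ee_rot: [-180.0, 0.0, 89.6]
force: [0.6, -0.3, -0.9]
gripper_width: 39.6
gripper_force: 24.9
```

Emit:
{"op": "send_rows", "data": {"steps": [[[-0.9,0.14,0,0,0],[-0.9,0.14,0,0,0],[-0.9,0.14,0,0,0],[-0.9,0.14,0,0,0],[-0.9,0.14,0,0,0]]]}}

```text
time_s: 7.02
ee_pos: [457.5, -99.0, 137.7]
ee_rot: [180.0, 0.0, 89.4]
force: [1.1, 0.4, -1.9]
gripper_width: 39.7
gripper_force: 24.9
```

Emit:
{"op": "send_rows", "data": {"steps": [[[-0.9,0.14,0,0,0],[-0.8,0.14,0,0,0],[0,0,0,0,0],[0,0,0,0,0]]]}}

```text
time_s: 7.35
ee_pos: [468.1, -166.7, 137.4]
ee_rot: [-180.0, -0.0, 89.2]
force: [0.3, 0.8, -1.8]
gripper_width: 39.9
gripper_force: 24.9
```

```bash
python3 - <<'E'
from h import *
a=loc(-16,-124)
plan((*a,20,95.65))
f=grab('wrist');P=cloud(f);px=f['pixels'].astype(int)
blue=(px[...,2]>px[...,0]+25)&(px[...,2]>px[...,1]+15)
w=P[blue&(abs(P[...,2]-80)<3)];print(len(w),w.min(0),w.max(0),cv2.minAreaRect(w[:,:2].astype(np.float32)))
print(env.state()['gripper_width'])
E
```

```text
t 7.3 at [ 468.1 -166.7  137.4] 89.2 w 39.9 F [ 0.3  0.8 -1.8]
  -> [ 516.3 -190.    20.    95.6] turn -0.93 shift [-0.7   1.14  2.93]
1415 [ 432.71832253 -226.65728176   77.00805922] [613.98940147  -4.09095326  82.90761418] ((524.4118041992188, -110.17565155029297), (162.0840301513672, 226.83746337890625), 5.583910942077637)
40.02311969639532
```

Emit:
{"op": "send_rows", "data": {"steps": [[[0,0,0,-0.93,0],[-0.35,0.57,0,0,0],[-0.35,0.57,0,0,0],[0,0,0,0,0],[0,0,0,0,0]]]}}

```text
time_s: 7.82
ee_pos: [517.0, -187.4, 137.3]
ee_rot: [-180.0, -0.0, 95.9]
force: [-0.2, 0.5, -1.0]
gripper_width: 40.4
gripper_force: 24.9
```

Emit:
{"op": "send_rows", "data": {"steps": [[[0,0,0.7,0,0],[0,0,0.7,0,0],[0,0,0.6,0,0],[0,0,0.4,0,0],[0,0,0.2,0,0]]]}}

```text
time_s: 8.23
ee_pos: [513.8, -186.4, 31.4]
ee_rot: [-179.7, -0.2, 95.9]
force: [-0.6, 0.3, -1.7]
gripper_width: 40.1
gripper_force: 24.9
```

Emit:
{"op": "send_rows", "data": {"steps": [[[0,0,0.1,0,0],[0,0,0.1,0,0],[0,0,0,0,0],[0,0,0,0,0]]]}}

```text
time_s: 8.57
ee_pos: [517.1, -188.6, 26.4]
ee_rot: [179.9, 0.0, 95.8]
force: [0.4, 0.4, -1.6]
gripper_width: 39.8
gripper_force: 24.9
```

Emit:
{"op": "send_rows", "data": {"steps": [[[0,0,0.1,0,0],[0,0,0.07,0,0],[0,0,0,0,0],[0,0,0.03,0,0],[0,0,0,0,0]]]}}

```text
time_s: 8.98
ee_pos: [517.0, -188.8, 18.9]
ee_rot: [179.9, 0.0, 95.8]
force: [-1.4, 0.6, 8.3]
gripper_width: 39.9
gripper_force: 24.9
```

Emit:
{"op": "send_rows", "data": {"steps": [[[0,0,0,0,0.55],[0,0,0,0,0.55],[0,0,0,0,0.55],[0,0,-0.5,0,0.55],[0,0,-0.8,0,0.55]]]}}

```text
time_s: 9.4
ee_pos: [514.1, -187.6, 67.0]
ee_rot: [-179.6, -0.2, 95.8]
force: [1.1, 0.0, 0.2]
gripper_width: 50.0
gripper_force: 0.0
```

Emit:
{"op": "send_rows", "data": {"steps": [[[0,0,-0.9,0,0.55],[0,0,-0.9,0,0.65],[0,0,0,0,0.65]]]}}

```text
time_s: 9.65
ee_pos: [520.8, -190.2, 148.6]
ee_rot: [179.3, 0.4, 95.8]
force: [0.9, -0.2, 0.3]
gripper_width: 58.6
gripper_force: 0.0
```

```bash
python3 - <<'E'
from h import *
heads();plan((537.5,203.5,140,83),(537.5,203.5,14,83))
f=grab('wrist');P=cloud(f)
q=np.array([*loc(-16,-124)]);m=(np.hypot(P[...,0]-q[0],P[...,1]-q[1])<22)&(P[...,2]>20)&(P[...,2]<75);w=P[m];print(len(w),np.median(w[:,2]),w.max(0),w.min(0))
E
```

```text
head 338 [539. 204.] [42. 41.] yaw 82.9 top 142 [538.5 204. ]
head 430 [413. 309.] [64. 40.] yaw 33.2 top 0 
head 365 [649. 205.] [41. 42.] yaw 28.3 top 153 [649.5 206. ]
head 391 [539. 321.] [41. 41.] yaw 85.4 top 171 [540.5 320.5]
head 415 [645. 308.] [41. 41.] yaw 76.4 top 178 [645.5 307. ]
head 124 [338. 575.] [77.  2.] yaw 0.2 top 65 [348. 575.]
head 551 [411. 612.] [ 5. 82.] yaw 0.6 top 285 [411. 617.]
t 9.7 at [ 519.1 -189.5  145.4] 95.8 w 59.0 F [ 0.5  0.8 -0.5]
  -> [537.5 203.5 140.   83. ] turn 1.87 shift [ 9.81 -0.74  0.14]
  -> [537.5 203.5  14.   83. ] turn -0.0 shift [0.   0.   3.15]
1508 52.104578169625256 [ 537.75354951 -169.5939659    58.88353061] [ 497.12993263 -211.06863112   20.30547496]
```

Emit:
{"op": "send_rows", "data": {"steps": [[[0,0,-0.9,0,0.65],[0,0,0,0.94,0.65],[0,0,0,0.93,0.65],[0.98,-0.07,0,0,0.65],[0.98,-0.07,0,0,0.65]]]}}

```text
time_s: 10.17
ee_pos: [519.5, -110.4, 175.3]
ee_rot: [-179.8, -0.0, 82.7]
force: [0.4, 0.5, 0.5]
gripper_width: 59.6
gripper_force: 0.0
```

Emit:
{"op": "send_rows", "data": {"steps": [[[0.98,-0.07,0,0,0.65],[0.98,-0.07,0,0,0.65],[0.98,-0.07,0,0,0.65],[0.98,-0.07,0,0,0.65],[0.98,-0.07,0,0,0.65]]]}}

```text
time_s: 10.58
ee_pos: [529.2, 87.8, 175.3]
ee_rot: [-179.8, 0.1, 83.0]
force: [1.1, -0.2, -0.4]
gripper_width: 59.5
gripper_force: 0.0
```

Emit:
{"op": "send_rows", "data": {"steps": [[[0.98,-0.07,0,0,0.65],[0.98,-0.07,0,0,0.65],[0.98,-0.07,0,0,0.65],[0,0,0,0,0.65],[0,0,0,0,0.65]]]}}

```text
time_s: 11.0
ee_pos: [535.5, 205.3, 175.1]
ee_rot: [-179.8, 0.1, 83.2]
force: [0.1, -0.4, -0.3]
gripper_width: 59.2
gripper_force: 0.0
```

```bash
python3 - <<'E'
from h import *
plan((538,203.5,14,83))
E
```

```text
t 11.0 at [535.5 205.3 175.1] 83.2 w 59.2 F [ 0.1 -0.4 -0.3]
  -> [538.  203.5  14.   83. ] turn 0.03 shift [-0.04  0.07  4.03]
```

Emit:
{"op": "send_rows", "data": {"steps": [[[-0.04,0.07,0.9,0,0.65],[0,0,1,0,0.65],[0,0,1,0,0.65],[0,0,0.75,0,0.65],[0,0,0.35,0,0.65]]]}}

```text
time_s: 11.42
ee_pos: [535.3, 198.8, 12.1]
ee_rot: [-179.5, 0.3, 82.9]
force: [-0.7, -0.6, 0.7]
gripper_width: 59.3
gripper_force: 0.0
```

Emit:
{"op": "send_rows", "data": {"steps": [[[0,0,0,0,0.65],[0,0,0,0,0],[0,0,0,0,0],[0,0,0,0,0],[0,0,0,0,0]]]}}

```text
time_s: 11.83
ee_pos: [540.0, 201.9, 18.9]
ee_rot: [179.9, -0.0, 83.0]
force: [-0.0, -0.9, 0.8]
gripper_width: 40.0
gripper_force: 2.4
```

Emit:
{"op": "send_rows", "data": {"steps": [[[0,0,0,0,0],[0,0,0,0,0]]]}}

```text
time_s: 12.0
ee_pos: [540.0, 201.9, 18.7]
ee_rot: [179.9, -0.0, 83.0]
force: [0.4, -1.4, 3.0]
gripper_width: 39.8
gripper_force: 2.5
```

Emit:
{"op": "send_rows", "data": {"steps": [[[0,0,-0.5,0,0],[0,0,-0.9,0,0],[0,0,-0.9,0,0],[0,0,-0.9,-0.9,0],[0,0,-0.85,-0.9,0]]]}}

```text
time_s: 12.42
ee_pos: [539.2, 202.1, 181.6]
ee_rot: [179.9, -0.0, 95.7]
force: [-0.0, 0.7, -2.1]
gripper_width: 39.8
gripper_force: 25.0
```

```bash
python3 - <<'E'
from h import *
a=loc(-16,122)
plan((*a,150,95.65),(*a,24,95.65))
E
```

```text
t 12.4 at [539.2 202.1 181.6] 95.7 w 39.8 F [-0.   0.7 -2.1]
  -> [492.1  54.8 150.   95.6] turn 0.0 shift [-3.55 -1.53  0.79]
  -> [492.1  54.8  24.   95.6] turn -0.0 shift [0.   0.   3.15]
```

Emit:
{"op": "send_rows", "data": {"steps": [[[-0.71,-0.3,0,0,0],[-0.71,-0.31,0,0,0],[-0.71,-0.31,0,0,0],[-0.71,-0.31,0,0,0],[-0.71,-0.3,0,0,0]]]}}

```text
time_s: 12.83
ee_pos: [490.8, 53.9, 179.6]
ee_rot: [180.0, 0.0, 95.4]
force: [0.1, 0.3, -1.6]
gripper_width: 39.5
gripper_force: 25.0
```

Emit:
{"op": "send_rows", "data": {"steps": [[[0,0,0,0,0],[0,0,0.7,0,0],[0,0,0.8,0,0],[0,0,0.4,0,0],[0,0,0,0,0]]]}}

```text
time_s: 13.25
ee_pos: [488.9, 55.0, 100.2]
ee_rot: [-179.6, -0.0, 95.4]
force: [0.2, 0.2, -1.5]
gripper_width: 40.0
gripper_force: 25.0
```

```bash
python3 - <<'E'
from h import *
a=loc(-16,122)
plan((*a,22.7,95.65))
E
```

```text
t 13.2 at [488.9  55.  100.2] 95.4 w 40.0 F [ 0.2  0.2 -1.5]
  -> [492.1  54.8  22.7  95.6] turn -0.04 shift [-0.01  0.08  1.94]
```

Emit:
{"op": "send_rows", "data": {"steps": [[[0,0.02,0.5,0,0],[0,0,0.6,0,0],[0,0,0.4,0,0],[0,0,0.2,0,0],[0,0,0,0,0]]]}}

```text
time_s: 13.67
ee_pos: [492.2, 55.3, 34.9]
ee_rot: [-179.9, -0.0, 95.4]
force: [0.3, 1.6, -1.5]
gripper_width: 40.1
gripper_force: 25.0
```

Emit:
{"op": "send_rows", "data": {"steps": [[[0,0,0,0,0],[0,0,0.1,0,0],[0,0,0.08,0,0],[0,0,0,0,0],[0,0,0,0,0]]]}}

```text
time_s: 14.08
ee_pos: [492.6, 55.0, 28.6]
ee_rot: [180.0, 0.0, 95.3]
force: [0.1, 0.0, -1.3]
gripper_width: 40.0
gripper_force: 25.0
```

Emit:
{"op": "send_rows", "data": {"steps": [[[0,0,0.1,0,0],[0,0,0.05,0,0],[0,0,0.02,0,0],[0,0,0,0,0],[0,0,0,0,0]]]}}

```text
time_s: 14.5
ee_pos: [492.7, 54.9, 22.9]
ee_rot: [180.0, 0.0, 95.3]
force: [-2.3, 0.4, 9.9]
gripper_width: 40.1
gripper_force: 25.0
```

Emit:
{"op": "send_rows", "data": {"steps": [[[0,0,0,0,0.55],[0,0,0,0,0.55],[0,0,0,0,0.55],[0,0,-0.5,0,0.55],[0,0,-0.9,0,0.55]]]}}

```text
time_s: 14.92
ee_pos: [489.4, 54.7, 74.7]
ee_rot: [-179.5, 0.0, 95.4]
force: [0.8, -0.6, 0.4]
gripper_width: 50.0
gripper_force: 0.0
```

Emit:
{"op": "send_rows", "data": {"steps": [[[0,0,-0.9,0,0.55],[0,0,-0.9,0,0.65],[0,0,-0.7,0.9,0.65],[0,0,0,0.95,0.65],[0,0,0,0.95,0.65]]]}}

```text
time_s: 15.33
ee_pos: [493.8, 55.1, 179.6]
ee_rot: [179.7, -0.1, 75.8]
force: [-0.3, 0.6, -0.1]
gripper_width: 59.4
gripper_force: 0.0
```

Emit:
{"op": "send_rows", "data": {"steps": [[[0,0,0,0.95,0.65],[0,0,0,0.95,0.65],[0,0,0,0.95,0.65],[0,0,0,0.95,0.65],[0,0,0,0.95,0.65]]]}}

```text
time_s: 15.75
ee_pos: [492.3, 55.0, 177.2]
ee_rot: [-180.0, 0.0, 43.1]
force: [0.2, 0.2, 0.7]
gripper_width: 59.8
gripper_force: 0.0
```

```bash
python3 - <<'E'
from h import *
heads();plan((649,205,180,27),(649,205,14,27))
E
```

```text
head 426 [413. 309.] [64. 40.] yaw 33.1 top 0 
head 356 [648. 205.] [41. 40.] yaw 27.4 top 154 [648.5 206. ]
head 393 [539. 321.] [41. 41.] yaw 82.7 top 171 [539.5 320. ]
head 415 [644. 308.] [40. 42.] yaw 75.1 top 181 [645.5 308. ]
head 125 [341. 575.] [72.  2.] yaw 0.5 top 67 [346. 575.]
head 559 [411. 612.] [81.  5.] yaw 89.8 top 288 [410.5 618. ]
t 15.8 at [492.4  55.  177.2] 42.9 w 59.1 F [-0.3  0.3 -0.7]
  -> [649 205 180  27] turn 2.32 shift [ 5.19 -1.56 -0.07]
  -> [649 205  14  27] turn -0.0 shift [0.   0.   4.15]
```

Emit:
{"op": "send_rows", "data": {"steps": [[[0,0,0,0.8,0.65],[0,0,0,0.8,0.65],[0,0,0,0.72,0.65],[0.42,-0.83,0,0,0.65],[0.42,-0.83,0,0,0.65]]]}}

```text
time_s: 16.22
ee_pos: [491.8, 128.9, 177.4]
ee_rot: [180.0, 0.0, 27.4]
force: [1.3, 0.3, -0.4]
gripper_width: 59.2
gripper_force: 0.0
```

Emit:
{"op": "send_rows", "data": {"steps": [[[0.43,-0.84,0,0,0.65],[0.43,-0.84,0,0,0.65],[0.88,0.44,0,0,0.65],[0.88,0.45,0,0,0.65],[0.88,0.45,0,0,0.65]]]}}

```text
time_s: 16.63
ee_pos: [610.3, 207.6, 177.3]
ee_rot: [180.0, 0.0, 27.8]
force: [0.3, -0.2, 0.9]
gripper_width: 59.2
gripper_force: 0.0
```

Emit:
{"op": "send_rows", "data": {"steps": [[[0.86,0.44,0,0,0.65],[0,0,0,0,0.65],[0,0,0,0,0.65]]]}}

```text
time_s: 16.88
ee_pos: [649.2, 206.0, 175.5]
ee_rot: [-180.0, 0.1, 27.5]
force: [-0.3, -0.5, -1.2]
gripper_width: 59.2
gripper_force: 0.0
```

```bash
python3 - <<'E'
from h import *
plan((649,205,14,27))
E
```

```text
t 16.9 at [649.2 206.  175.5] 27.5 w 59.2 F [-0.3 -0.5 -1.2]
  -> [649 205  14  27] turn 0.08 shift [-0.02  0.02  4.04]
```

Emit:
{"op": "send_rows", "data": {"steps": [[[0,0,0.85,0,0.65],[0,0,0.9,0,0.65],[0,0,0.9,0,0.65],[0,0,0.85,0,0.65],[0,0,0.5,0,0.65]]]}}

```text
time_s: 17.3
ee_pos: [644.1, 205.6, 13.9]
ee_rot: [-179.9, 0.4, 27.6]
force: [-0.4, -0.5, -0.4]
gripper_width: 59.6
gripper_force: 0.0
```

Emit:
{"op": "send_rows", "data": {"steps": [[[0,0,0,0,0.65],[0,0,0,0,0],[0,0,0,0,0],[0,0,0,0,0],[0,0,0,0,0]]]}}

```text
time_s: 17.72
ee_pos: [649.6, 206.7, 20.3]
ee_rot: [179.9, -0.3, 27.5]
force: [-0.4, 0.4, 3.3]
gripper_width: 39.8
gripper_force: 25.0
```

Emit:
{"op": "send_rows", "data": {"steps": [[[0,0,0,0,0],[0,0,0,0,0]]]}}

```text
time_s: 17.88
ee_pos: [649.6, 206.7, 20.2]
ee_rot: [179.9, -0.2, 27.5]
force: [-0.0, -0.3, 6.7]
gripper_width: 39.7
gripper_force: 25.0
```

Emit:
{"op": "send_rows", "data": {"steps": [[[0,0,-0.5,0,0],[0,0,-0.9,0,0],[0,0,-0.9,0,0],[0,0,-0.9,0.9,0],[0,0,-0.85,0.9,0]]]}}

```text
time_s: 18.3
ee_pos: [647.9, 206.4, 182.0]
ee_rot: [-180.0, -0.1, 14.8]
force: [0.2, 0.8, -1.7]
gripper_width: 40.2
gripper_force: 25.0
```

Emit:
{"op": "send_rows", "data": {"steps": [[[0,0,0,0.9,0],[0,0,0,0.5,0],[0,0,0,0,0]]]}}

```text
time_s: 18.55
ee_pos: [648.1, 206.4, 180.8]
ee_rot: [-180.0, -0.1, 5.4]
force: [-0.4, -0.0, -1.7]
gripper_width: 40.0
gripper_force: 25.0
```

```bash
python3 - <<'E'
from h import *
a=loc(-10,-62);b=loc(-10,210)
plan((*b,180,5.65),(*a,180,5.65),(*a,24,5.65))
E
```

```text
t 18.6 at [648.1 206.4 180.8] 5.4 w 40.0 F [-0.4 -0.  -1.7]
  -> [489.4 143.  180.    5.6] turn -0.03 shift [-4.11  1.19  0.02]
  -> [ 516.2 -127.7  180.     5.6] turn -0.0 shift [ 0.   6.8 -0. ]
  -> [ 516.2 -127.7   24.     5.6] turn -0.0 shift [0.  0.  3.9]
```

Emit:
{"op": "send_rows", "data": {"steps": [[[-0.82,0.1,0,0,0],[-0.82,0.2,0,0,0],[-0.82,0.29,0,0,0],[-0.82,0.3,0,0,0],[-0.83,0.3,0,0,0]]]}}

```text
time_s: 18.97
ee_pos: [487.0, 142.6, 179.0]
ee_rot: [180.0, 0.1, 5.6]
force: [-0.2, -0.4, -1.8]
gripper_width: 40.0
gripper_force: 25.0
```

Emit:
{"op": "send_rows", "data": {"steps": [[[0,0.85,0,0,0],[0,0.85,0,0,0],[0,0.85,0,0,0],[0,0.85,0,0,0],[0,0.85,0,0,0]]]}}

```text
time_s: 19.38
ee_pos: [504.7, -27.4, 179.5]
ee_rot: [-180.0, 0.0, 5.6]
force: [-0.2, -0.3, -1.7]
gripper_width: 39.8
gripper_force: 25.0
```

Emit:
{"op": "send_rows", "data": {"steps": [[[0,0.85,0,0,0],[0,0.85,0,0,0],[0,0.85,0,0,0],[0,0,0,0,0],[0,0,0,0,0]]]}}

```text
time_s: 19.8
ee_pos: [514.7, -128.9, 179.1]
ee_rot: [-180.0, 0.0, 5.4]
force: [-0.3, 0.1, -1.4]
gripper_width: 39.9
gripper_force: 25.0
```

```bash
python3 - <<'E'
from h import *
a=loc(-10,-62)
plan((*a,24.2,5.65))
E
```

```text
t 19.8 at [ 514.7 -128.9  179.1] 5.4 w 39.9 F [-0.3  0.1 -1.4]
  -> [ 516.2 -127.7   24.2    5.6] turn -0.04 shift [ 0.04 -0.03  3.87]
```

Emit:
{"op": "send_rows", "data": {"steps": [[[0.04,-0.03,0.6,0,0],[0,0,0.9,0,0],[0,0,0.9,0,0],[0,0,0.7,0,0],[0,0,0.3,0,0]]]}}

```text
time_s: 20.22
ee_pos: [513.3, -123.9, 39.7]
ee_rot: [-179.8, 0.4, 5.6]
force: [-1.0, -1.1, -1.2]
gripper_width: 39.6
gripper_force: 25.0
```

Emit:
{"op": "send_rows", "data": {"steps": [[[0,0,0,0,0],[0,0,0.1,0,0],[0,0,0.1,0,0],[0,0,0,0,0],[0,0,0,0,0]]]}}

```text
time_s: 20.63
ee_pos: [517.2, -126.1, 36.5]
ee_rot: [180.0, -0.1, 5.5]
force: [-0.5, -0.1, -1.0]
gripper_width: 39.9
gripper_force: 25.0
```

Emit:
{"op": "send_rows", "data": {"steps": [[[0,0.03,0.1,0,0],[0,0,0.1,0,0],[0,0,0.08,0,0],[0,0,0,0,0],[0,0,0,0,0]]]}}

```text
time_s: 21.05
ee_pos: [516.6, -127.4, 24.2]
ee_rot: [-180.0, 0.0, 5.5]
force: [-0.3, -0.3, -1.1]
gripper_width: 39.7
gripper_force: 25.0
```

Emit:
{"op": "send_rows", "data": {"steps": [[[0,0,0.04,0,0],[0,0,0,0,0],[0,0,0,0,0]]]}}

```text
time_s: 21.3
ee_pos: [516.6, -127.4, 24.1]
ee_rot: [180.0, -0.0, 5.5]
force: [-3.7, 0.4, 9.3]
gripper_width: 39.7
gripper_force: 25.0
```

Emit:
{"op": "send_rows", "data": {"steps": [[[0,0,0,0,0.53],[0,0,0,0,0.53],[0,0,0,0,0.53],[0,0,-0.5,0,0.53],[0,0,-0.9,0,0.53]]]}}

```text
time_s: 21.72
ee_pos: [513.6, -126.6, 75.7]
ee_rot: [-179.8, 0.5, 5.5]
force: [0.2, 0.7, -0.4]
gripper_width: 48.5
gripper_force: 0.0
```

Emit:
{"op": "send_rows", "data": {"steps": [[[0,0,-0.9,0,0.53],[0,0,-0.9,0,0.65],[0,0,-0.7,0.6,0.65],[0,0,0,0.6,0.65],[0,0,0,0.6,0.65]]]}}

```text
time_s: 22.13
ee_pos: [518.0, -127.7, 181.0]
ee_rot: [180.0, -0.3, -7.1]
force: [-0.0, 0.0, -1.2]
gripper_width: 59.7
gripper_force: 0.0
```

```bash
python3 - <<'E'
from h import *
heads();plan((539.5,321,180,-7),(539,321,16,-7))
E
```

```text
head 434 [413. 309.] [66. 40.] yaw 33.1 top 0 
head 391 [540. 321.] [41. 41.] yaw 85.0 top 170 [539. 321.]
head 413 [645. 308.] [42. 40.] yaw 76.0 top 181 [645.  308.5]
head 121 [341. 575.] [76.  1.] yaw 0.4 top 66 [346.5 575. ]
head 549 [411. 613.] [ 5. 82.] yaw 1.1 top 278 [411.  617.5]
t 22.2 at [ 517.2 -127.5  179.7] -7.2 w 59.4 F [ 0.4  0.7 -0.5]
  -> [539.5 321.  180.   -7. ] turn -0.03 shift [-8.10e-01 -1.12e+01 -1.00e-02]
  -> [539 321  16  -7] turn -0.0 shift [-0.01  0.    4.1 ]
```

Emit:
{"op": "send_rows", "data": {"steps": [[[-0.06,-0.86,0,0,0.65],[-0.06,-0.86,0,0,0.65],[-0.06,-0.86,0,0,0.65],[-0.06,-0.86,0,0,0.65],[-0.06,-0.86,0,0,0.65]]]}}

```text
time_s: 22.6
ee_pos: [525.0, 46.3, 178.2]
ee_rot: [180.0, 0.1, -6.8]
force: [0.8, 0.2, 1.2]
gripper_width: 58.9
gripper_force: 0.0
```

Emit:
{"op": "send_rows", "data": {"steps": [[[-0.06,-0.86,0,0,0.65],[-0.06,-0.86,0,0,0.65],[-0.06,-0.86,0,0,0.65],[-0.06,-0.86,0,0,0.65],[-0.06,-0.86,0,0,0.65]]]}}

```text
time_s: 23.02
ee_pos: [533.7, 218.7, 178.0]
ee_rot: [180.0, 0.1, -6.8]
force: [0.5, 0.4, 0.7]
gripper_width: 59.7
gripper_force: 0.0
```

Emit:
{"op": "send_rows", "data": {"steps": [[[-0.06,-0.86,0,0,0.65],[-0.06,-0.86,0,0,0.65],[-0.06,-0.86,0,0,0.65],[0,0,0,0,0.65],[0,0,0,0,0.65]]]}}

```text
time_s: 23.43
ee_pos: [538.8, 321.8, 177.4]
ee_rot: [179.9, 0.1, -6.6]
force: [0.4, -0.8, -0.7]
gripper_width: 59.3
gripper_force: 0.0
```

```bash
python3 - <<'E'
from h import *
plan((539,320.5,15,-7))
E
```

```text
t 23.4 at [538.8 321.8 177.4] -6.6 w 59.3 F [ 0.4 -0.8 -0.7]
  -> [539.  320.5  15.   -7. ] turn 0.05 shift [0.01 0.03 4.06]
```

Emit:
{"op": "send_rows", "data": {"steps": [[[0,0.03,0.85,0,0.65],[0,0,0.9,0,0.65],[0,0,0.9,0,0.65],[0,0,0.85,0,0.65],[0,0,0.6,0,0.65]]]}}

```text
time_s: 23.85
ee_pos: [537.5, 316.5, 11.4]
ee_rot: [179.8, 0.2, -6.9]
force: [0.1, -0.6, 0.6]
gripper_width: 59.5
gripper_force: 0.0
```

Emit:
{"op": "send_rows", "data": {"steps": [[[0,0,0,0,0.65],[0,0,0,0,0],[0,0,0,0,0],[0,0,0,0,0],[0,0,0,0,0]]]}}

```text
time_s: 24.27
ee_pos: [540.7, 319.6, 17.1]
ee_rot: [-179.9, -0.2, -6.9]
force: [1.0, -0.7, 3.0]
gripper_width: 40.1
gripper_force: 24.9
```

Emit:
{"op": "send_rows", "data": {"steps": [[[0,0,0,0,0],[0,0,0,0,0]]]}}

```text
time_s: 24.43
ee_pos: [540.7, 319.6, 17.1]
ee_rot: [-179.9, -0.2, -6.9]
force: [0.2, -1.5, 6.2]
gripper_width: 39.8
gripper_force: 24.9
```

Emit:
{"op": "send_rows", "data": {"steps": [[[0,0,-0.5,0,0],[0,0,-0.9,0,0],[0,0,-0.9,0,0],[0,0,-0.9,-0.9,0],[0,0,-0.85,-0.9,0]]]}}

```text
time_s: 24.85
ee_pos: [538.9, 319.2, 179.3]
ee_rot: [-180.0, -0.1, 5.8]
force: [1.3, 0.2, -0.6]
gripper_width: 40.0
gripper_force: 24.9
```

```bash
python3 - <<'E'
from h import *
a=loc(-10,0);b=loc(-10,210)
plan((*b,180,5.65),(*a,180,5.65),(*a,24,5.65))
E
```

```text
t 24.9 at [538.9 319.2 179.3] 5.8 w 40.0 F [ 1.3  0.2 -0.6]
  -> [489.4 143.  180.    5.6] turn 0.02 shift [-1.67  4.26 -0.02]
  -> [510.  -66.  180.    5.6] turn -0.0 shift [ 0.    5.25 -0.  ]
  -> [510.  -66.   24.    5.6] turn -0.0 shift [0.  0.  3.9]
```

Emit:
{"op": "send_rows", "data": {"steps": [[[-0.33,0.85,0,0,0],[-0.33,0.85,0,0,0],[-0.33,0.85,0,0,0],[-0.34,0.85,0,0,0],[-0.34,0.86,0,0,0]]]}}

```text
time_s: 25.27
ee_pos: [488.1, 141.9, 177.3]
ee_rot: [-180.0, -0.1, 5.5]
force: [-0.5, -1.3, -0.8]
gripper_width: 39.8
gripper_force: 24.9
```

Emit:
{"op": "send_rows", "data": {"steps": [[[0,0.87,0,0,0],[0,0.87,0,0,0],[0,0.87,0,0,0],[0,0.88,0,0,0],[0,0.88,0,0,0]]]}}

```text
time_s: 25.68
ee_pos: [505.5, -32.4, 177.5]
ee_rot: [180.0, -0.1, 5.5]
force: [0.3, -0.0, -0.1]
gripper_width: 40.2
gripper_force: 24.9
```

Emit:
{"op": "send_rows", "data": {"steps": [[[0,0.88,0,0,0],[0,0,0,0,0],[0,0,0,0,0]]]}}

```text
time_s: 25.93
ee_pos: [509.0, -67.3, 177.1]
ee_rot: [-180.0, -0.0, 5.3]
force: [-0.2, 0.5, -0.6]
gripper_width: 39.9
gripper_force: 24.9
```

```bash
python3 - <<'E'
from h import *
a=loc(-10,0)
plan((*a,21.1,5.65))
E
```

```text
t 25.9 at [509.  -67.3 177.1] 5.3 w 39.9 F [-0.2  0.5 -0.6]
  -> [510.  -66.   21.1   5.6] turn -0.05 shift [ 0.03 -0.03  3.9 ]
```

Emit:
{"op": "send_rows", "data": {"steps": [[[0.03,-0.03,0.6,0,0],[0,0,0.9,0,0],[0,0,0.9,0,0],[0,0,0.7,0,0],[0,0,0.3,0,0]]]}}

```text
time_s: 26.35
ee_pos: [507.3, -62.7, 37.5]
ee_rot: [-179.9, 0.4, 5.6]
force: [-1.0, -0.4, -1.0]
gripper_width: 39.8
gripper_force: 24.9
```

Emit:
{"op": "send_rows", "data": {"steps": [[[0,0,0,0,0],[0,0,0.1,0,0],[0,0,0.1,0,0],[0,0,0.1,0,0],[0,0,0,0,0]]]}}

```text
time_s: 26.77
ee_pos: [510.4, -64.4, 29.0]
ee_rot: [180.0, -0.0, 5.5]
force: [0.3, -0.8, -0.9]
gripper_width: 40.1
gripper_force: 24.9
```

Emit:
{"op": "send_rows", "data": {"steps": [[[0,0,0,0,0]]]}}

```text
time_s: 26.85
ee_pos: [510.5, -64.5, 29.3]
ee_rot: [180.0, -0.1, 5.5]
force: [-0.4, -0.1, -0.5]
gripper_width: 40.1
gripper_force: 24.9
```

Emit:
{"op": "send_rows", "data": {"steps": [[[0,0.03,0.1,0,0],[0,0,0.08,0,0],[0,0,0.05,0,0],[0,0,0,0,0],[0,0,0,0,0]]]}}

```text
time_s: 27.27
ee_pos: [510.5, -66.1, 20.9]
ee_rot: [180.0, -0.0, 5.5]
force: [-3.8, -0.7, 11.3]
gripper_width: 39.6
gripper_force: 25.0
```

```bash
python3 - <<'E'
from h import *
print(env.state()['ee_pos'],env.state()['force'],env.state()['gripper_width'])
E
```

```text
[510.52518268 -66.06883426  20.92143829] [-3.78090424 -0.70406626 11.26925402] 39.571801382842374
```

Emit:
{"op": "send_rows", "data": {"steps": [[[0,0,0,0,0.53],[0,0,0,0,0.53],[0,0,0,0,0.53],[0,0,-0.5,0,0.53],[0,0,-0.9,0,0.53]]]}}

```text
time_s: 27.68
ee_pos: [507.1, -65.3, 72.5]
ee_rot: [-179.9, 0.5, 5.5]
force: [0.6, -0.6, 0.5]
gripper_width: 48.4
gripper_force: 0.0
```

Emit:
{"op": "send_rows", "data": {"steps": [[[0,0,-0.9,0,0.53],[0,0,-0.9,0,0.65],[0,0,-0.8,0.97,0.65],[0,0,0,0.97,0.65],[0,0,0,0.97,0.65]]]}}

```text
time_s: 28.1
ee_pos: [511.7, -66.0, 181.8]
ee_rot: [-180.0, -0.3, -14.9]
force: [-0.4, 0.0, -0.9]
gripper_width: 59.3
gripper_force: 0.0
```

```bash
python3 - <<'E'
from h import *
heads();plan((530,308,180,-14.5),(645,308,180,-14.5),(645,308,15,-14.5))
E
```

```text
head 435 [413. 309.] [66. 40.] yaw 33.1 top 0 
head 415 [645. 308.] [40. 41.] yaw 75.3 top 179 [644. 308.]
head 126 [339. 575.] [77.  1.] yaw 0.7 top 67 [350. 575.]
head 554 [411. 612.] [80.  5.] yaw 89.8 top 291 [410.5 618. ]
t 28.1 at [510.8 -65.9 180.5] -15.1 w 59.3 F [-0.9 -0.8 -0.6]
  -> [530.  308.  180.  -14.5] turn -0.08 shift [-1.87 -9.17  0.01]
  -> [645.  308.  180.  -14.5] turn -0.0 shift [ 2.78 -0.72 -0.  ]
  -> [645.  308.   15.  -14.5] turn -0.0 shift [ 0.   -0.    4.12]
```

Emit:
{"op": "send_rows", "data": {"steps": [[[-0.17,-0.83,0,0,0.65],[-0.17,-0.83,0,0,0.65],[-0.17,-0.83,0,0,0.65],[-0.17,-0.83,0,0,0.65],[-0.17,-0.83,0,0,0.65]]]}}

```text
time_s: 28.57
ee_pos: [518.5, 104.8, 178.8]
ee_rot: [180.0, 0.1, -14.4]
force: [0.1, -0.8, 0.3]
gripper_width: 59.1
gripper_force: 0.0
```

Emit:
{"op": "send_rows", "data": {"steps": [[[-0.17,-0.83,0,0,0.65],[-0.17,-0.84,0,0,0.65],[-0.17,-0.84,0,0,0.65],[-0.17,-0.84,0,0,0.65],[-0.17,-0.84,0,0,0.65]]]}}

```text
time_s: 28.98
ee_pos: [527.6, 275.8, 178.7]
ee_rot: [179.9, 0.1, -14.4]
force: [0.4, -0.4, -0.1]
gripper_width: 59.4
gripper_force: 0.0
```

Emit:
{"op": "send_rows", "data": {"steps": [[[0.5,-0.84,0,0,0.65],[0.76,-0.24,0,0,0.65],[0.76,-0.24,0,0,0.65],[0.76,-0.24,0,0,0.65],[0,0,0,0,0.65]]]}}

```text
time_s: 29.4
ee_pos: [656.1, 306.6, 176.6]
ee_rot: [180.0, -0.1, -14.5]
force: [-0.9, -0.1, -0.4]
gripper_width: 59.4
gripper_force: 0.0
```

```bash
python3 - <<'E'
from h import *
plan((645,308,15,-14.5))
E
```

```text
t 29.4 at [656.1 306.6 176.6] -14.5 w 59.4 F [-0.9 -0.1 -0.4]
  -> [645.  308.   15.  -14.5] turn 0.01 shift [-0.28  0.04  4.04]
```

Emit:
{"op": "send_rows", "data": {"steps": [[[-0.28,0.04,0.8,0,0.65],[0,0,0.9,0,0.65],[0,0,0.9,0,0.65],[0,0,0.85,0,0.65],[0,0,0.63,0,0.65]]]}}

```text
time_s: 29.82
ee_pos: [637.6, 307.0, 12.2]
ee_rot: [179.8, 0.3, -14.4]
force: [-1.0, -0.2, -0.6]
gripper_width: 59.1
gripper_force: 0.0
```

Emit:
{"op": "send_rows", "data": {"steps": [[[0,0,0,0,0.65],[0,0,0,0,0],[0,0,0,0,0],[0,0,0,0,0],[0,0,0,0,0]]]}}

```text
time_s: 30.23
ee_pos: [641.6, 308.6, 18.9]
ee_rot: [-179.8, -0.2, -14.5]
force: [1.1, 0.1, 3.5]
gripper_width: 39.1
gripper_force: 25.0
```

Emit:
{"op": "send_rows", "data": {"steps": [[[0,0,0,0,0],[0,0,0,0,0]]]}}

```text
time_s: 30.4
ee_pos: [641.6, 308.6, 19.0]
ee_rot: [-179.8, -0.2, -14.5]
force: [0.4, -0.5, 6.7]
gripper_width: 40.0
gripper_force: 25.0
```

Emit:
{"op": "send_rows", "data": {"steps": [[[0,0,-0.5,0,0],[0,0,-0.9,0,0],[0,0,-0.9,-0.9,0],[0,0,-0.9,-0.9,0],[0,0,-0.85,-0.9,0]]]}}

```text
time_s: 30.82
ee_pos: [640.0, 308.0, 180.8]
ee_rot: [-180.0, -0.1, 4.4]
force: [0.4, -0.0, -0.3]
gripper_width: 39.8
gripper_force: 25.0
```

```bash
python3 - <<'E'
from h import *
a=loc(-10,61);b=loc(-10,210)
plan((*b,180,5.65),(*a,180,5.65),(*a,24,5.65))
E
```

```text
t 30.8 at [640.  308.  180.8] 4.4 w 39.8 F [ 0.4 -0.  -0.3]
  -> [489.4 143.  180.    5.6] turn -0.19 shift [-4.15  3.73  0.02]
  -> [504.   -5.3 180.    5.6] turn -0.0 shift [ 0.    3.72 -0.  ]
  -> [504.   -5.3  24.    5.6] turn -0.0 shift [0.  0.  3.9]
```

Emit:
{"op": "send_rows", "data": {"steps": [[[0,0,0,-0.19,0],[-0.6,0.53,0,0,0],[-0.6,0.53,0,0,0],[-0.6,0.53,0,0,0],[-0.59,0.53,0,0,0]]]}}

```text
time_s: 31.23
ee_pos: [551.3, 213.6, 178.0]
ee_rot: [180.0, 0.0, 5.4]
force: [0.3, -0.4, -0.5]
gripper_width: 39.8
gripper_force: 25.0
```

Emit:
{"op": "send_rows", "data": {"steps": [[[-0.6,0.53,0,0,0],[-0.6,0.54,0,0,0],[-0.6,0.54,0,0,0],[0,0.74,0,0,0],[0,0.74,0,0,0]]]}}

```text
time_s: 31.65
ee_pos: [490.9, 84.0, 178.6]
ee_rot: [-180.0, -0.0, 5.4]
force: [0.9, -0.1, -1.1]
gripper_width: 40.1
gripper_force: 25.0
```

Emit:
{"op": "send_rows", "data": {"steps": [[[0,0.74,0,0,0],[0,0.75,0,0,0],[0,0.75,0,0,0],[0,0,0,0,0],[0,0,0,0,0]]]}}

```text
time_s: 32.07
ee_pos: [500.8, -5.4, 178.3]
ee_rot: [-180.0, -0.0, 5.2]
force: [0.5, -0.4, -1.2]
gripper_width: 40.0
gripper_force: 25.0
```

```bash
python3 - <<'E'
from h import *
a=loc(-10,61)
plan((*a,23,5.65))
E
```

```text
t 32.1 at [500.8  -5.4 178.3] 5.2 w 40.0 F [ 0.5 -0.4 -1.2]
  -> [504.   -5.3  23.    5.6] turn -0.07 shift [0.08 0.   3.88]
```

Emit:
{"op": "send_rows", "data": {"steps": [[[0.03,0.02,0.6,0,0],[0,0,0.9,0,0],[0,0,0.9,0,0],[0,0,0.7,0,0],[0,0,0.3,0,0]]]}}

```text
time_s: 32.48
ee_pos: [499.3, -3.6, 38.8]
ee_rot: [-179.9, 0.4, 5.4]
force: [-1.3, 0.6, -1.0]
gripper_width: 39.8
gripper_force: 25.0
```

Emit:
{"op": "send_rows", "data": {"steps": [[[0,0,0,0,0],[0,0,0.1,0,0],[0,0,0.1,0,0],[0,0,0.05,0,0],[0,0,0,0,0]]]}}

```text
time_s: 32.9
ee_pos: [502.8, -4.8, 32.9]
ee_rot: [180.0, -0.1, 5.4]
force: [-0.0, -0.5, -1.2]
gripper_width: 39.8
gripper_force: 25.0
```

Emit:
{"op": "send_rows", "data": {"steps": [[[0,0,0,0,0]]]}}

```text
time_s: 32.98
ee_pos: [502.8, -5.0, 33.0]
ee_rot: [180.0, -0.1, 5.4]
force: [1.0, 0.5, -1.2]
gripper_width: 39.7
gripper_force: 25.0
```

Emit:
{"op": "send_rows", "data": {"steps": [[[0,0,0.1,0,0],[0,0,0.1,0,0],[0,0,0.07,0,0],[0,0,0.02,0,0],[0,0,0,0,0]]]}}

```text
time_s: 33.4
ee_pos: [502.5, -5.1, 22.7]
ee_rot: [180.0, -0.0, 5.4]
force: [-4.4, -0.6, 18.0]
gripper_width: 40.0
gripper_force: 25.0
```

Emit:
{"op": "send_rows", "data": {"steps": [[[0,0,0,0,0]]]}}

```text
time_s: 33.48
ee_pos: [502.5, -5.1, 22.7]
ee_rot: [180.0, -0.0, 5.3]
force: [-4.5, 0.2, 17.8]
gripper_width: 40.2
gripper_force: 25.0
```

Emit:
{"op": "send_rows", "data": {"steps": [[[0,0,0,0,0.53],[0,0,0,0,0.53],[0,0,0,0,0.53],[0,0,-0.5,0,0.53],[0,0,-0.9,0,0.53]]]}}

```text
time_s: 33.9
ee_pos: [499.1, -5.0, 73.7]
ee_rot: [-179.9, 0.6, 5.3]
force: [0.4, -0.7, -0.4]
gripper_width: 48.3
gripper_force: 0.0
```

Emit:
{"op": "send_rows", "data": {"steps": [[[0,0,-0.9,0,0.53],[0,0,-0.9,0,0],[0,0,-0.9,0,0],[0,0,-0.9,0,0],[0,0,-0.9,0,0]]]}}

```text
time_s: 34.32
ee_pos: [501.9, -5.0, 258.2]
ee_rot: [180.0, 0.0, 5.4]
force: [1.1, -0.4, -0.1]
gripper_width: 24.4
gripper_force: 0.0
```

Emit:
{"op": "send_rows", "data": {"steps": [[[0,0,-0.6,0,0],[0,0,0,0,0],[0,0,0,0,0],[0,0,0,0,0]]]}}

```text
time_s: 34.65
ee_pos: [501.6, -5.0, 279.3]
ee_rot: [-180.0, 0.2, 5.4]
force: [-0.4, 0.1, 0.0]
gripper_width: 0.4
gripper_force: 0.0
```

```bash
python3 - <<'E'
from h import *
heads()
a=loc(126,40)
plan((*a,275,5.65),(*a,205,5.65))
a=grab('wrist')['pixels'];b=grab('side')['pixels']
cv2.imwrite('pics/c2.png',cv2.resize(np.hstack([a,b])[:,:,::-1],(800,300)))
E
```

```text
head 431 [413. 309.] [65. 40.] yaw 33.2 top 0 
head 120 [339. 575.] [76.  1.] yaw 0.6 top 60 [348.  574.5]
head 561 [411. 613.] [81.  5.] yaw 89.6 top 290 [410.5 618.5]
t 34.7 at [501.4  -5.  278.8] 5.3 w 0.3 F [-0.3 -0.5 -0.3]
  -> [641.4 -12.8 275.    5.6] turn -0.04 shift [3.47 0.54 0.09]
  -> [641.4 -12.8 205.    5.6] turn -0.0 shift [0.   0.   1.75]
```

View pics/c2.png

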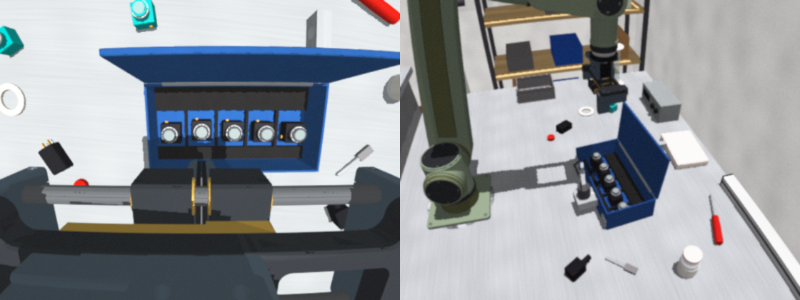

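All five heads sit one to a pocket (wrist view (170–297,132)). Now I'll go over the lid.

Emit:
{"op": "send_rows", "data": {"steps": [[[0.7,0.11,0,0,0],[0.7,0.11,0,0,0],[0.7,0.11,0,0,0],[0.7,0.11,0,0,0],[0.67,0.1,0,0,0]]]}}

```text
time_s: 35.22
ee_pos: [643.5, -13.7, 279.0]
ee_rot: [-180.0, 0.1, 5.3]
force: [-0.5, 0.1, 0.4]
gripper_width: 0.3
gripper_force: 0.0
```

Emit:
{"op": "send_rows", "data": {"steps": [[[0,0,0,0,0],[0,0,0.6,0,0],[0,0,0.6,0,0],[0,0,0.55,0,0],[0,0,0,0,0]]]}}

```text
time_s: 35.63
ee_pos: [638.7, -13.4, 204.6]
ee_rot: [-179.9, 0.7, 5.4]
force: [-0.0, 0.1, -0.2]
gripper_width: 0.3
gripper_force: 0.0
```

```bash
python3 - <<'E'
from h import *
s=env.state();a=np.radians(YAW);v=s['ee_pos'][:2]-CASE
print('local',v@[np.cos(a),np.sin(a)],v@[-np.sin(a),np.cos(a)],s['ee_pos'][2],s['ee_rot'][2],s['force'])
p=None
for th in (95,85,75,65,55,45,35,25,15,7,0):
    t=np.radians(th);q=np.array([80+16-120*np.cos(t)+8*np.sin(t),80+120*np.sin(t)+8*np.cos(t)])
    print(th,q.round(0),'' if p is None else ((q-p)/40*[1,-1]).round(2));p=q
E
```

```text
local 123.21446692612412 39.61373102569549 204.57458982610848 5.350651374496423 [-0.04124703  0.1332246  -0.23350086]
95 [114. 199.] 
85 [ 94. 200.] [-0.52 -0.03]
75 [ 73. 198.] [-0.52  0.06]
65 [ 53. 192.] [-0.5   0.15]
55 [ 34. 183.] [-0.47  0.23]
45 [ 17. 171.] [-0.42  0.31]
35 [  2. 155.] [-0.36  0.38]
25 [ -9. 138.] [-0.29  0.44]
15 [-18. 119.] [-0.21  0.48]
7 [-22. 103.] [-0.11  0.41]
0 [-24.  88.] [-0.05  0.36]
```

Emit:
{"op": "send_rows", "data": {"steps": [[[-0.25,0,0.1,0,0],[-0.52,0,0,0,0],[-0.52,0,0.06,0,0],[-0.5,0,0.15,0,0],[-0.47,0,0.23,0,0]]]}}

```text
time_s: 36.05
ee_pos: [555.3, -22.1, 192.6]
ee_rot: [179.9, -0.6, 5.4]
force: [3.7, -0.5, 7.2]
gripper_width: 0.4
gripper_force: 3.2
```

```bash
python3 - <<'E'
from h import *
s=env.state();a=np.radians(YAW);v=s['ee_pos'][:2]-CASE
print('local',v@[np.cos(a),np.sin(a)],v@[-np.sin(a),np.cos(a)],s['ee_pos'][2],s['force'])
f=grab('side');P=cloud(f);px=f['pixels'].astype(int);blue=(px[...,2]>px[...,0]+25)&(px[...,2]>px[...,1]+15)
l=P[blue&(P[...,2]>95)&(P[...,1]>-300)&(P[...,1]<150)&(P[...,0]<720)&(P[...,0]>400)&(P[...,2]<250)];c=l.mean(0);vt=np.linalg.svd(l-c,full_matrices=False)[2];print(len(l),vt[2],l[:,2].max())
E
```

```text
local 39.33852248309578 39.233267255452965 192.64011640628115 [ 3.71446038 -0.49929467  7.18973452]
794 [-0.85291201 -0.08299891 -0.51541467] 222.80312074764413
```

Emit:
{"op": "send_rows", "data": {"steps": [[[-0.48,0,0.4,0,0],[-0.36,0,0.42,0,0],[-0.29,0,0.46,0,0],[-0.21,0,0.48,0,0],[-0.1,0,0.4,0,0]]]}}

```text
time_s: 36.52
ee_pos: [494.6, -27.9, 103.6]
ee_rot: [179.9, -0.0, 5.4]
force: [-1.4, -2.7, 5.4]
gripper_width: 0.4
gripper_force: 2.5
```

```bash
python3 - <<'E'
from h import *
s=env.state();a=np.radians(YAW);v=s['ee_pos'][:2]-CASE
print('local',v@[np.cos(a),np.sin(a)],v@[-np.sin(a),np.cos(a)],s['ee_pos'][2],s['force'])
E
```

```text
local -21.627025625905407 39.39160640082037 103.57326848956924 [-1.35698799 -2.66217027  5.3942261 ]
```

Emit:
{"op": "send_rows", "data": {"steps": [[[-0.03,0,0.2,0,0],[0,0,0.15,0,0],[0,0,0.05,0,0],[0,0,0,0,0],[0,0,0,0,0]]]}}

```text
time_s: 36.93
ee_pos: [493.2, -27.7, 88.2]
ee_rot: [180.0, 0.1, 5.4]
force: [-6.9, -1.3, 12.6]
gripper_width: 0.8
gripper_force: 5.9
```

Emit:
{"op": "send_rows", "data": {"steps": [[[0,0,0.06,0,0],[0,0,0,0,0]]]}}

```text
time_s: 37.1
ee_pos: [493.3, -27.7, 88.1]
ee_rot: [180.0, 0.1, 5.4]
force: [-12.2, -1.0, 28.6]
gripper_width: 0.4
gripper_force: 14.6
```

Lid shut at 88 mm. Lifting off and heading to the collar.

Emit:
{"op": "send_rows", "data": {"steps": [[[0,0,-0.6,0,0],[0,0,-0.9,0,0],[0,0,-0.9,-0.9,0.5],[0,0,-0.4,-0.93,0.5],[0,0,0,-0.93,0.5]]]}}

```text
time_s: 37.52
ee_pos: [497.8, -27.3, 201.7]
ee_rot: [179.7, -0.6, 24.6]
force: [-0.1, 0.6, 0.2]
gripper_width: 17.7
gripper_force: 0.0
```

Emit:
{"op": "send_rows", "data": {"steps": [[[0,0,0,-0.93,0.5],[0,0,0,-0.93,0.5],[0,0,0,-0.93,0.5],[0,0,0,-0.93,0.5],[0,0,0,-0.93,0.5]]]}}

```text
time_s: 37.93
ee_pos: [494.9, -27.1, 196.9]
ee_rot: [180.0, -0.1, 56.6]
force: [-0.3, -0.4, -1.3]
gripper_width: 45.5
gripper_force: 0.0
```

Emit:
{"op": "send_rows", "data": {"steps": [[[0,0,0,-0.93,0.5],[0,0,0,-0.93,0.5],[0,0,0,-0.93,0.5],[0,0,0,-0.93,0.5],[0,0,0,0,0.5]]]}}

```text
time_s: 38.35
ee_pos: [494.9, -27.2, 196.8]
ee_rot: [179.9, -0.0, 82.0]
force: [-0.3, -0.4, 0.2]
gripper_width: 45.4
gripper_force: 0.0
```

```bash
python3 - <<'E'
from h import *
plan((411,-125.5,200,82))
E
```

```text
t 38.4 at [494.9 -27.2 196.8] 82.0 w 45.4 F [-0.3 -0.4  0.2]
  -> [ 411.  -125.5  200.    82. ] turn -0.0 shift [-2.73 -1.73 -0.08]
```

Emit:
{"op": "send_rows", "data": {"steps": [[[-0.68,-0.43,0,0,0.5],[-0.68,-0.43,0,0,0.5],[-0.68,-0.43,0,0,0.5],[-0.68,-0.43,0,0,0.5],[0,0,0,0,0.5]]]}}

```text
time_s: 38.77
ee_pos: [407.8, -128.1, 196.7]
ee_rot: [-179.9, 0.1, 81.5]
force: [-0.3, 2.2, -0.3]
gripper_width: 45.2
gripper_force: 0.0
```

Emit:
{"op": "send_rows", "data": {"steps": [[[0,0,0,0,0.5],[0,0,0,0,0.5]]]}}

```text
time_s: 38.93
ee_pos: [411.4, -125.4, 196.8]
ee_rot: [179.9, -0.0, 81.8]
force: [0.1, -0.2, 0.1]
gripper_width: 45.7
gripper_force: 0.0
```

```bash
python3 - <<'E'
from h import *
for n in('wrist','side'):
    f=grab(n,'col_%s.png'%n);P=cloud(f)
    near=np.hypot(P[...,0]-411,P[...,1]+110)<90
    q=P[near&(P[...,2]>129)&(P[...,2]<139)]
    k,L,st,_=cv2.connectedComponentsWithStats((near&(P[...,2]>127)&(P[...,2]<141)).astype(np.uint8))
    for i in range(1,k):
        if st[i,4]>15:
            w=P[L==i];r=cv2.minAreaRect(w[:,:2].astype(np.float32));print(n,st[i,4],np.round(r[0],1),np.round(r[1],1),round(r[2],1),np.median(w[:,2]).round(1))
    px=f['pixels'].astype(int);blue=(px[...,2]>px[...,0]+25)&(px[...,2]>px[...,1]+15)
    w=P[blue&(abs(P[...,2]-88)<3)&(P[...,0]<720)];print(len(w),cv2.minAreaRect(w[:,:2].astype(np.float32)) if len(w) else '')
print(env.state()['ee_pos'],env.state()['ee_rot'])
E
```

```text
wrist 401 [418.9 -62.1] [22.9  9.4] 81.7 131.0
wrist 753 [ 409.5 -126. ] [43.7 11.4] 81.8 134.7
wrist 596 [ 476.2 -134.8] [24.7 16.6] 4.2 130.9
40790 ((520.96630859375, -76.349853515625), (161.5289306640625, 283.29376220703125), 5.711258411407471)
side 35 [417.9 -62.1] [28.4  9.1] 79.0 130.3
side 93 [ 409.5 -128. ] [45.4 11.9] 82.1 133.1
side 70 [ 475.4 -135.6] [24.9 16.8] 6.3 129.7
5182 ((519.346435546875, -65.97706604003906), (161.77780151367188, 316.4079284667969), 5.685436248779297)
[ 411.52848648 -124.90880607  196.53201177] [ 1.79949916e+02 -1.35962313e-02  8.18810513e+01]
```

View pics/col_wrist.png

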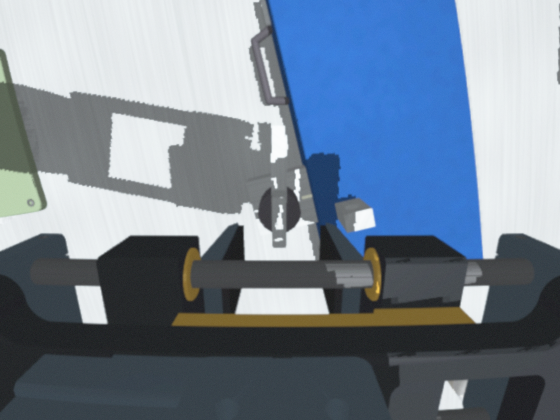

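Emit:
{"op": "send_rows", "data": {"steps": [[[-0.04,-0.03,0.3,0,0.5],[0,0,0.6,0,0.5],[0,0,0.6,0,0.5],[0,0,0.5,0,0.5],[0,0,0.1,0,0.5]]]}}

```text
time_s: 39.45
ee_pos: [407.7, -125.4, 109.5]
ee_rot: [-179.7, -0.1, 81.9]
force: [0.0, -0.1, 0.2]
gripper_width: 45.9
gripper_force: 0.0
```

Emit:
{"op": "send_rows", "data": {"steps": [[[0,0,0,0,0.5],[0,0,0,0,0.5],[0,0,0,0,0.5]]]}}

```text
time_s: 39.7
ee_pos: [410.4, -127.0, 113.5]
ee_rot: [179.9, 0.0, 81.9]
force: [0.3, -0.5, 0.2]
gripper_width: 46.1
gripper_force: 0.0
```

Emit:
{"op": "send_rows", "data": {"steps": [[[0,0,0,0,0],[0,0,0,0,0],[0,0,0,0,0],[0,0,0,0,0],[0,0,0,0,0]]], "squeeze": 20}}

```text
time_s: 40.12
ee_pos: [409.2, -127.0, 112.6]
ee_rot: [180.0, 0.0, 81.9]
force: [0.3, -0.2, -0.4]
gripper_width: 15.2
gripper_force: 0.0
```

Emit:
{"op": "send_rows", "data": {"steps": [[[0,0,0,0,0],[0,0,0,0,0],[0,0,0,0.4,0],[0,0,0,0.4,0],[0,0,0,0,0]]]}}

```text
time_s: 40.53
ee_pos: [408.8, -126.9, 112.5]
ee_rot: [-180.0, 0.0, 76.3]
force: [-1.8, 0.6, 4.0]
gripper_width: 12.0
gripper_force: 20.0
```

Emit:
{"op": "send_rows", "data": {"steps": [[[0,0,0,0.6,0],[0,0,0,0.6,0],[0,0,0,0.6,0],[0,0,0,0.6,0],[0,0,0,0.6,0]]]}}

```text
time_s: 40.95
ee_pos: [408.6, -126.8, 112.5]
ee_rot: [-180.0, 0.0, 55.6]
force: [-3.1, 1.6, 4.1]
gripper_width: 11.8
gripper_force: 20.0
```

Emit:
{"op": "send_rows", "data": {"steps": [[[0,0,0,0.6,0],[0,0,0,0.6,0],[0,0,0,0.6,0],[0,0,0,0.6,0],[0,0,0,0.6,0]]]}}

```text
time_s: 41.37
ee_pos: [408.5, -126.7, 112.5]
ee_rot: [-179.9, 0.0, 35.0]
force: [-2.7, 0.9, 4.2]
gripper_width: 12.3
gripper_force: 20.0
```

Emit:
{"op": "send_rows", "data": {"steps": [[[0,0,0,0.6,0],[0,0,0,0.6,0],[0,0,0,0.6,0],[0,0,0,0.6,0],[0,0,0,0.6,0]]]}}

```text
time_s: 41.78
ee_pos: [408.4, -126.5, 112.5]
ee_rot: [-179.9, 0.1, 14.4]
force: [-3.6, 1.7, 4.8]
gripper_width: 12.0
gripper_force: 20.0
```

Emit:
{"op": "send_rows", "data": {"steps": [[[0,0,0,0.5,0],[0,0,0,0.5,0],[0,0,0,0.25,0],[0,0,0,0,0],[0,0,0,0,0]]]}}

```text
time_s: 42.2
ee_pos: [408.4, -126.4, 112.5]
ee_rot: [-179.9, 0.1, 6.0]
force: [-3.4, 1.6, 4.9]
gripper_width: 12.2
gripper_force: 20.0
```

```bash
python3 - <<'E'
from h import *
s=env.state();print(s['ee_pos'],s['ee_rot'],s['torque'],s['force'])
E
```

```text
[ 408.36541075 -126.43762903  112.47816088] [-1.79940902e+02  7.43147777e-02  5.95096709e+00] [ 0.35611084  0.44086467 -0.09104812] [-3.36507946  1.6057656   4.89099927]
```

Emit:
{"op": "send_rows", "data": {"steps": [[[0,0,0,0.15,0],[0,0,0,0.15,0],[0,0,0,0,0]]]}}

```text
time_s: 42.45
ee_pos: [408.4, -126.5, 112.5]
ee_rot: [-180.0, 0.1, 4.0]
force: [-2.9, 2.1, 6.1]
gripper_width: 12.3
gripper_force: 20.4
```

```bash
python3 - <<'E'
from h import *
s=env.state();print(s['ee_pos'],s['ee_rot'],s['torque'],s['force'])
E
```

```text
[ 408.4033781  -126.47458478  112.52744067] [-1.79971843e+02  8.13879603e-02  4.01814190e+00] [0.42621057 0.4477545  0.76570751] [-2.93392718  2.1202589   6.10784416]
```

Emit:
{"op": "send_rows", "data": {"steps": [[[0,0,0,0,0.35],[0,0,0,0,0.35],[0,0,0,0,0.35],[0,0,0,0,0.35],[0,0,-0.5,0,0.35]]]}}

```text
time_s: 42.87
ee_pos: [406.7, -126.2, 129.8]
ee_rot: [-179.8, 0.4, 3.8]
force: [0.2, 0.3, 0.1]
gripper_width: 31.8
gripper_force: 0.0
```

Emit:
{"op": "send_rows", "data": {"steps": [[[0,0,-0.8,0,0.5],[0,0,-0.8,0.9,0.5],[0,0,0,0.9,0.5],[0,0,0,0.9,0.5],[0,0,0,0.9,0.5]]]}}

```text
time_s: 43.28
ee_pos: [409.5, -127.1, 197.0]
ee_rot: [-180.0, -0.1, -21.2]
force: [-0.0, -0.2, 0.6]
gripper_width: 45.5
gripper_force: 0.0
```

Emit:
{"op": "send_rows", "data": {"steps": [[[0,0,0,0.9,0.5],[0,0,0,0.9,0.5],[0,0,0,0.9,0.5],[0,0,0,0,0.5],[0,0,0,0,0.5]]]}}

```text
time_s: 43.7
ee_pos: [409.1, -126.9, 196.2]
ee_rot: [180.0, -0.0, -39.3]
force: [0.3, 0.1, 0.0]
gripper_width: 45.3
gripper_force: 0.0
```

```bash
cat >> h.py <<'E'
def pin(n,lo=2.5):
    f=grab(n);P=cloud(f);px=f['pixels'].astype(int)
    m=(P[...,2]>lo)&(P[...,2]<18)&(np.hypot(P[...,0]-465,P[...,1]+360)<110)&(P[...,1]<-250)
    k,L,st,_=cv2.connectedComponentsWithStats(m.astype(np.uint8))
    for i in range(1,k):
        if st[i,4]<60: continue
        w=P[L==i];r=cv2.minAreaRect(w[:,:2].astype(np.float32))
        c=w[:,:2]-w[:,:2].mean(0);d=np.linalg.svd(c,full_matrices=False)[2][0]
        t=c@d;h=[np.ptp((c@[-d[1],d[0]])[abs(t-x)<5]) if (abs(t-x)<5).sum()>3 else 0 for x in np.linspace(t.min()+6,t.max()-6,7)]
        print(n,'pin',st[i,4],np.round(r[0],1),np.round(r[1],1),'ang',round(r[2],1),'dir',np.degrees(np.arctan2(d[1],d[0])).round(1),'ends',(w[:,:2].mean(0)+d*t.min()).round(1),(w[:,:2].mean(0)+d*t.max()).round(1),'widths',np.round(h,0),'z',np.median(w[:,2]).round(1))
E
python3 - <<'E'
from h import *
pin('scene');pin('side')
f=load('side');P=cloud(f);near=np.hypot(P[...,0]-411,P[...,1]+110)<120
k,L,st,_=cv2.connectedComponentsWithStats((near&(P[...,2]>125)&(P[...,2]<141)).astype(np.uint8))
for i in range(1,k):
    if st[i,4]>15:
        w=P[L==i];r=cv2.minAreaRect(w[:,:2].astype(np.float32));print(st[i,4],np.round(r[0],1),np.round(r[1],1),round(r[2],1),np.median(w[:,2]).round(1))
plan((485,-376,190,-39.2))
E
```

```text
scene pin 809 [ 461.2 -386.3] [164.9 217.2] ang 80.7 dir -4.7 ends [ 356.5 -373.7] [ 572.  -391.5] widths [ 63. 119. 132. 145. 127. 133.  82.] z 4.2
side pin 345 [ 463.2 -356.7] [22.1 96.7] ang 50.0 dir -41.6 ends [ 426.6 -325. ] [ 498.9 -389.1] widths [ 9.  9. 10. 12. 20. 19. 22.] z 8.5
125 [ 475.3 -129.5] [24.1 30.3] 5.1 129.3
133 [ 409.2 -127.9] [43.4 14.4] 8.4 132.3
t 43.8 at [ 409.1 -126.9  196.3] -39.4 w 45.8 F [ 0.7 -0.5  0.8]
  -> [ 485.  -376.   190.   -39.2] turn -0.02 shift [5.41 3.63 0.16]
```

Emit:
{"op": "send_rows", "data": {"steps": [[[0.68,0.45,0,0,0.5],[0.68,0.45,0,0,0.5],[0.68,0.45,0,0,0.5],[0.68,0.45,0,0,0.5],[0.68,0.45,0,0,0.5]]]}}

```text
time_s: 44.22
ee_pos: [457.1, -284.4, 196.3]
ee_rot: [-180.0, -0.0, -39.4]
force: [0.8, -0.2, 0.9]
gripper_width: 45.7
gripper_force: 0.0
```

Emit:
{"op": "send_rows", "data": {"steps": [[[0.67,0.46,0,0,0.5],[0.67,0.46,0,0,0.5],[0.67,0.46,0,0,0.5],[0,0,0,0,0.5],[0,0,0,0,0.5]]]}}

```text
time_s: 44.63
ee_pos: [483.7, -377.7, 195.4]
ee_rot: [-180.0, 0.1, -39.5]
force: [-0.4, 0.6, 0.3]
gripper_width: 45.8
gripper_force: 0.0
```

```bash
python3 - <<'E'
from h import *
pin('wrist',4)
f=load('wrist');cv2.imwrite('pics/pw.png',f['pixels'][:,:,::-1])
s=env.state();print(s['ee_pos'],s['ee_rot'])
E
```

```text
wrist pin 823 [ 463.2 -356.8] [19.5 96.1] ang 49.9 dir 138.4 ends [ 499.9 -387.9] [ 427.9 -324. ] widths [20. 19. 19. 10.  9.  9.  9.] z 9.6
[ 483.4233175  -376.41376794  195.63647704] [-1.79981428e+02  1.01911668e-01 -3.94683487e+01]
```

View pics/pw.png

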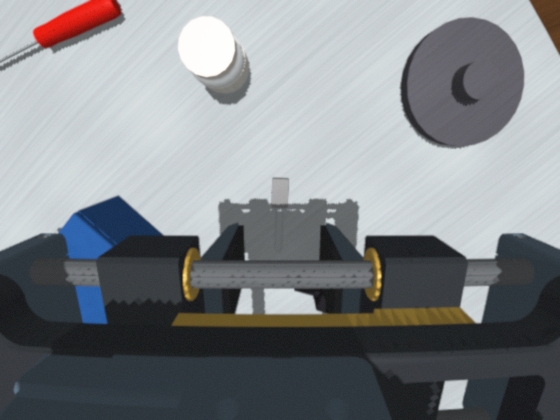

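Wrist view: pin head at (280,190), with the shank running down to (278,240) between the fingers. Now aligning and descending.

```bash
python3 - <<'E'
from h import *
plan((486.9,-376.8,3,-40.1))
E
```

```text
t 44.7 at [ 483.4 -376.4  195.6] -39.5 w 45.5 F [-0.6  0.3 -0.3]
  -> [ 486.9 -376.8    3.   -40.1] turn 0.09 shift [ 0.07 -0.05  4.82]
```

Emit:
{"op": "send_rows", "data": {"steps": [[[0.06,0.06,0.5,0.09,0.5],[0,0,0.9,0,0.5],[0,0,0.9,0,0.5],[0,0,0.9,0,0.5],[0,0,0.9,0,0.5]]]}}

```text
time_s: 45.1
ee_pos: [483.9, -378.2, 31.7]
ee_rot: [-180.0, -0.0, -40.0]
force: [-0.2, -0.3, -0.1]
gripper_width: 45.9
gripper_force: 0.0
```

Emit:
{"op": "send_rows", "data": {"steps": [[[0,0,0.2,0,0.5],[0,0,0,0,0.5],[0,0,0,0,0.5]]]}}

```text
time_s: 45.35
ee_pos: [484.9, -379.8, 25.7]
ee_rot: [-180.0, -0.1, -40.0]
force: [1.2, -0.4, 0.3]
gripper_width: 45.5
gripper_force: 0.0
```

```bash
python3 - <<'E'
from h import *
plan((486.9,-376.8,3,-40.1))
E
```

```text
t 45.4 at [ 484.9 -379.8   25.7] -40.0 w 45.5 F [ 1.2 -0.4  0.3]
  -> [ 486.9 -376.8    3.   -40.1] turn 0.01 shift [-0.01 -0.09  0.57]
```

Emit:
{"op": "send_rows", "data": {"steps": [[[0,-0.09,0.25,0,0.5],[0,0,0.2,0,0.5],[0,0,0.1,0,0.5],[0,0,0,0,0.5],[0,0,0,0,0.5]]]}}

```text
time_s: 45.77
ee_pos: [486.5, -377.2, 2.5]
ee_rot: [180.0, -0.0, -40.1]
force: [0.6, 0.4, -0.5]
gripper_width: 45.5
gripper_force: 0.0
```

Emit:
{"op": "send_rows", "data": {"steps": [[[0,0,0,0,0],[0,0,0,0,0],[0,0,0,0,0],[0,0,0,0,0],[0,0,0,0,0]]], "squeeze": 40}}

```text
time_s: 46.18
ee_pos: [486.5, -377.3, 2.6]
ee_rot: [180.0, -0.0, -40.1]
force: [-0.8, 0.2, 1.0]
gripper_width: 19.8
gripper_force: 40.0
```

Emit:
{"op": "send_rows", "data": {"steps": [[[0,0,0,0,0],[0,0,0,0,0],[0,0,0,0,0]]]}}

```text
time_s: 46.43
ee_pos: [486.5, -377.3, 2.6]
ee_rot: [180.0, -0.0, -40.1]
force: [1.0, -0.1, 1.2]
gripper_width: 19.1
gripper_force: 40.0
```

Emit:
{"op": "send_rows", "data": {"steps": [[[0,0,-0.4,0,0],[0,0,-0.8,0,0],[0,0,-0.9,0,0],[0,0,-0.9,-0.8,0],[0,0,-0.9,-0.8,0]]]}}

```text
time_s: 46.85
ee_pos: [486.1, -376.8, 159.6]
ee_rot: [-180.0, 0.0, -28.8]
force: [0.4, -0.6, -0.9]
gripper_width: 19.3
gripper_force: 40.0
```

Emit:
{"op": "send_rows", "data": {"steps": [[[0,0,-0.2,-0.9,0],[0,0,0,-0.9,0],[0,0,0,-0.9,0],[0,0,0,-0.9,0],[0,0,0,-0.9,0]]]}}

```text
time_s: 47.27
ee_pos: [486.3, -377.0, 166.2]
ee_rot: [-180.0, 0.0, 2.1]
force: [0.1, -0.1, -0.6]
gripper_width: 19.7
gripper_force: 40.0
```

Emit:
{"op": "send_rows", "data": {"steps": [[[0,0,0,-0.9,0],[0,0,0,-0.9,0],[0,0,0,-0.9,0],[0,0,0,-0.9,0],[0,0,0,-0.9,0]]]}}

```text
time_s: 47.68
ee_pos: [486.3, -377.0, 166.0]
ee_rot: [-180.0, 0.0, 33.1]
force: [0.0, 0.6, -0.5]
gripper_width: 19.7
gripper_force: 40.0
```

Emit:
{"op": "send_rows", "data": {"steps": [[[0,0,0,-0.9,0],[0,0,0,-0.9,0],[0,0,0,-0.9,0],[0,0,0,-0.9,0],[0,0,0,-0.9,0]]]}}

```text
time_s: 48.1
ee_pos: [486.3, -376.9, 166.0]
ee_rot: [-180.0, -0.0, 64.0]
force: [-0.6, 1.3, -0.1]
gripper_width: 19.4
gripper_force: 40.0
```

Emit:
{"op": "send_rows", "data": {"steps": [[[0,0,0,-0.9,0],[0,0,0,-0.9,0],[0,0,0,-0.9,0],[0,0,0,-0.8,0],[0,0,0,0,0]]]}}

```text
time_s: 48.52
ee_pos: [486.2, -377.0, 166.0]
ee_rot: [-180.0, -0.0, 87.9]
force: [-0.4, -0.1, 0.0]
gripper_width: 20.1
gripper_force: 40.0
```

```bash
python3 - <<'E'
from h import *
plan((463.8,-21.5,170,95.65))
E
```

```text
t 48.5 at [ 486.2 -377.   166. ] 87.9 w 20.1 F [-0.4 -0.1  0. ]
  -> [463.8 -21.5 170.   95.6] turn -1.13 shift [ 8.9   0.32 -0.1 ]
```

Emit:
{"op": "send_rows", "data": {"steps": [[[0,0,0,-0.57,0],[0,0,0,-0.56,0],[0.8,0.03,0,0,0],[0.81,0.03,0,0,0],[0.81,0.03,0,0,0]]]}}

```text
time_s: 48.93
ee_pos: [480.2, -279.6, 165.9]
ee_rot: [-180.0, -0.0, 95.3]
force: [1.0, 0.1, -0.3]
gripper_width: 19.4
gripper_force: 40.0
```

Emit:
{"op": "send_rows", "data": {"steps": [[[0.81,0.03,0,0,0],[0.81,0.03,0,0,0],[0.81,0.03,0,0,0],[0.81,0.03,0,0,0],[0.81,0.03,0,0,0]]]}}

```text
time_s: 49.35
ee_pos: [470.5, -117.1, 166.3]
ee_rot: [180.0, -0.0, 95.4]
force: [0.3, 0.2, -0.4]
gripper_width: 19.6
gripper_force: 40.0
```

Emit:
{"op": "send_rows", "data": {"steps": [[[0.81,0.03,0,0,0],[0.81,0.03,0,0,0],[0.81,0.02,0,0,0],[0,0,0,0,0],[0,0,0,0,0]]]}}

```text
time_s: 49.77
ee_pos: [464.5, -20.4, 166.4]
ee_rot: [-180.0, 0.0, 95.6]
force: [0.6, -0.8, -0.1]
gripper_width: 19.7
gripper_force: 40.0
```

```bash
python3 - <<'E'
from h import *
plan((463.8,-21.5,110.6,95.65))
E
```

```text
t 49.8 at [464.5 -20.4 166.4] 95.6 w 19.7 F [ 0.6 -0.8 -0.1]
  -> [463.8 -21.5 110.6  95.6] turn -0.0 shift [-0.03 -0.02  1.39]
```

Emit:
{"op": "send_rows", "data": {"steps": [[[-0.03,-0.02,0.5,0,0],[0,0,0.5,0,0],[0,0,0.35,0,0],[0,0,0,0,0],[0,0,0,0,0]]]}}

```text
time_s: 50.18
ee_pos: [463.8, -23.8, 112.0]
ee_rot: [-179.9, 0.0, 95.4]
force: [0.8, -0.6, -0.4]
gripper_width: 19.6
gripper_force: 40.0
```

Emit:
{"op": "send_rows", "data": {"steps": [[[0,0,0,0,0]]]}}

```text
time_s: 50.27
ee_pos: [464.9, -23.7, 113.1]
ee_rot: [179.9, 0.0, 95.5]
force: [-0.0, -0.9, -0.2]
gripper_width: 19.5
gripper_force: 40.0
```

```bash
python3 - <<'E'
from h import *
plan((463.8,-21.5,110.6,95.65))
for n in('scene','side'):
    f=grab(n);P=cloud(f)
    # shank: points near x 460-485, y between -100 and -35, z>100
    for nm,y0,y1 in(('shank',-98,-45),('eyeear',-150,-112)):
        m=(P[...,0]>450)&(P[...,0]<500)&(P[...,1]>y0)&(P[...,1]<y1)&(P[...,2]>(104 if nm=='shank' else 126))&(P[...,2]<145)
        w=P[m]
        if len(w)>5: r=cv2.minAreaRect(w[:,:2].astype(np.float32));print(n,nm,len(w),np.round(r[0],1),np.round(r[1],1),round(r[2],1),'zmax',np.percentile(w[:,2],95).round(1))
f=load('side');K=np.array(f['intrinsics']);T=f['cam_to_world']
c=np.linalg.inv(T)@[472,-90,113,1];uv,_=cv2.projectPoints(c[:3].reshape(1,3),np.zeros(3),np.zeros(3),K,f['dist']);u,v=uv.ravel().astype(int)
a=cv2.resize(f['pixels'][v-35:v+35,u-45:u+45,::-1],None,fx=5,fy=5,interpolation=cv2.INTER_CUBIC)
g=load('scene');c=np.linalg.inv(g['cam_to_world'])@[472,-90,113,1];uv,_=cv2.projectPoints(c[:3].reshape(1,3),np.zeros(3),np.zeros(3),g['intrinsics'],g['dist']);u,v=uv.ravel().astype(int)
b=cv2.resize(g['pixels'][v-35:v+35,u-35:u+35,::-1],None,fx=5,fy=5,interpolation=cv2.INTER_CUBIC)
cv2.imwrite('pics/ins.png',np.hstack([a,b]));print(a.shape,b.shape)
E
```

```text
t 50.3 at [464.9 -23.7 113.1] 95.5 w 19.5 F [-0.  -0.9 -0.2]
  -> [463.8 -21.5 110.6  95.6] turn -0.03 shift [ 0.06 -0.02  0.06]
scene shank 7 [474.8 -65.9] [9.3 3.9] 85.1 zmax 123.5
side shank 69 [469.6 -71.1] [ 8.5 50.7] 6.8 zmax 120.9
side eyeear 122 [ 475.4 -129.3] [24.4 30.5] 7.7 zmax 131.5
(350, 450, 3) (350, 350, 3)
```

View pics/ins.png

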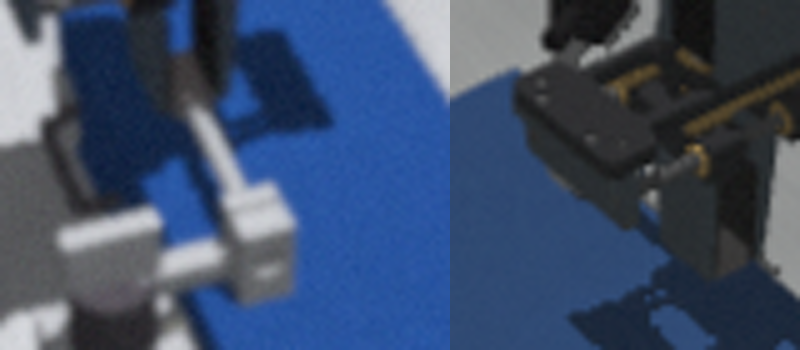

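In side view the shank at (220,150) points straight at the eye and ear at (260,230), and the measured line is aligned to within 1 mm. Lowering 2.5 mm, then inserting.

Emit:
{"op": "send_rows", "data": {"steps": [[[0,-0.01,0.06,-0.02,0],[0,0,0,0,0],[0,0,0,0,0]]]}}

```text
time_s: 50.62
ee_pos: [463.7, -23.0, 110.2]
ee_rot: [180.0, 0.0, 95.7]
force: [0.6, -0.0, -0.3]
gripper_width: 19.4
gripper_force: 40.0
```

```bash
python3 - <<'E'
from h import *
plan((463.9,-21.5,110.6,95.65))
E
```

```text
t 50.6 at [463.7 -23.  110.2] 95.7 w 19.4 F [ 0.6 -0.  -0.3]
  -> [463.9 -21.5 110.6  95.6] turn 0.01 shift [ 0.04  0.01 -0.01]
```

Emit:
{"op": "send_rows", "data": {"steps": [[[-0.15,0,0,0,0],[-0.15,0,0,0,0],[0,0,0,0,0],[0,0,0,0,0]]]}}

```text
time_s: 50.95
ee_pos: [464.9, -35.3, 110.0]
ee_rot: [180.0, 0.0, 95.6]
force: [0.5, 0.7, -0.5]
gripper_width: 19.6
gripper_force: 40.0
```

```bash
python3 - <<'E'
from h import *
s=env.state();v=s['ee_pos'][:2]-[473.54,-120.05];print(s['ee_pos'],s['ee_rot'],s['force'],'s',v@[-.0985,.995],'lat',v@[.995,.0985])
E
```

```text
[464.92398909 -35.30949496 109.95505616] [1.79993780e+02 5.58565256e-03 9.56452910e+01] [ 0.53509333  0.65784269 -0.50469268] s 85.16547958955248 lat -0.22599110985547183
```

Emit:
{"op": "send_rows", "data": {"steps": [[[-0.12,0,-0.02,0,0],[-0.12,0,0,0,0],[0,0,0,0,0],[0,0,0,0,0]]]}}

```text
time_s: 51.28
ee_pos: [465.8, -44.7, 110.8]
ee_rot: [180.0, 0.0, 95.7]
force: [-0.4, -0.3, -0.6]
gripper_width: 19.3
gripper_force: 40.0
```

Emit:
{"op": "send_rows", "data": {"steps": [[[-0.12,0,0,0,0],[-0.12,0,0,0,0],[0,0,0,0,0],[0,0,0,0,0]]]}}

```text
time_s: 51.62
ee_pos: [466.8, -54.2, 110.7]
ee_rot: [-180.0, 0.0, 95.7]
force: [-0.1, 0.1, -1.1]
gripper_width: 19.7
gripper_force: 40.0
```

Emit:
{"op": "send_rows", "data": {"steps": [[[-0.15,0,0,0,0],[-0.15,0,0,0,0],[-0.15,0,0,0,0],[0,0,0,0,0],[0,0,0,0,0]]]}}

```text
time_s: 52.03
ee_pos: [468.6, -72.3, 110.7]
ee_rot: [180.0, 0.0, 95.6]
force: [-0.4, -0.2, 0.0]
gripper_width: 19.6
gripper_force: 40.0
```

Emit:
{"op": "send_rows", "data": {"steps": [[[-0.15,0,0,0,0],[-0.15,0,0,0,0],[-0.1,0,0,0,0],[0,0,0,0,0],[0,0,0,0,0]]]}}

```text
time_s: 52.45
ee_pos: [470.1, -88.1, 110.7]
ee_rot: [-180.0, -0.0, 95.7]
force: [0.2, 0.1, -0.2]
gripper_width: 19.7
gripper_force: 40.0
```

```bash
python3 - <<'E'
from h import *
s=env.state();v=s['ee_pos'][:2]-[473.54,-120.05];print(s['ee_pos'],s['ee_rot'],s['force'],'s',v@[-.0985,.995],'lat',v@[.995,.0985])
E
```

```text
[470.11455064 -88.07685856 110.71454999] [-1.79997927e+02 -3.00100534e-03  9.56558279e+01] [ 0.22163698  0.08818225 -0.19008372] s 32.15068249553272 lat -0.2589676821701499
```

Emit:
{"op": "send_rows", "data": {"steps": [[[-0.1,0,0,0,0],[-0.07,0,0,0,0],[0,0,0,0,0],[0,0,0,0,0]]]}}

```text
time_s: 52.78
ee_pos: [470.8, -94.7, 110.7]
ee_rot: [180.0, 0.0, 95.7]
force: [0.4, 0.2, 0.0]
gripper_width: 19.5
gripper_force: 40.0
```

Emit:
{"op": "send_rows", "data": {"steps": [[[-0.04,0,0,0,0],[0,0,0,0,0],[0,0,0,0,0]]]}}

```text
time_s: 53.03
ee_pos: [470.8, -95.1, 110.7]
ee_rot: [-180.0, -0.1, 95.7]
force: [-0.6, 5.6, 0.6]
gripper_width: 19.3
gripper_force: 40.0
```

Contact at the expected depth. One small further push, then release.

Emit:
{"op": "send_rows", "data": {"steps": [[[-0.04,0,0,0,0],[0,0,0,0,0],[0,0,0,0,0]]]}}

```text
time_s: 53.28
ee_pos: [470.8, -95.3, 110.8]
ee_rot: [-180.0, -0.3, 95.6]
force: [-0.9, 9.2, 1.1]
gripper_width: 19.6
gripper_force: 40.0
```

Emit:
{"op": "send_rows", "data": {"steps": [[[0,0,0,0,0.4],[0,0,0,0,0.4],[0,0,0,0,0.4],[0,0,0,0,0.4],[0,0,0,0,0.4]]]}}

```text
time_s: 53.7
ee_pos: [471.2, -98.1, 110.8]
ee_rot: [180.0, 0.0, 95.7]
force: [0.2, 0.4, -0.7]
gripper_width: 36.6
gripper_force: 0.0
```

Emit:
{"op": "send_rows", "data": {"steps": [[[0,0,-0.3,0,0.4],[0,0,-0.6,0,0.4],[0,0,-0.9,0,0.4],[0,0,-0.9,0,0.4],[0,0,-0.9,0,0.4]]]}}

```text
time_s: 54.12
ee_pos: [470.7, -97.9, 256.2]
ee_rot: [-180.0, 0.0, 95.7]
force: [1.4, -0.5, 0.3]
gripper_width: 36.5
gripper_force: 0.0
```

Emit:
{"op": "send_rows", "data": {"steps": [[[0.8,0,0,0,0.4],[0.8,0,0,0,0.4],[0.8,0,0,0,0.4],[0.8,0,0,0,0.4],[0.8,0,0,0,0.4]]]}}

```text
time_s: 54.53
ee_pos: [454.9, 62.5, 254.9]
ee_rot: [180.0, 0.0, 95.7]
force: [-0.3, 0.0, 0.5]
gripper_width: 36.7
gripper_force: 0.0
```

```bash
python3 - <<'E'
from h import *
f=grab('side');g=grab('scene')
def crop(f,p,h,w,k):
    c=np.linalg.inv(f['cam_to_world'])@[*p,1];uv,_=cv2.projectPoints(c[:3].reshape(1,3),np.zeros(3),np.zeros(3),np.array(f['intrinsics']),np.array(f['dist']));u,v=uv.ravel().astype(int)
    return cv2.resize(f['pixels'][v-h:v+h,u-w:u+w,::-1],None,fx=k,fy=k,interpolation=cv2.INTER_CUBIC)
cv2.imwrite('pics/fin.png',np.hstack([crop(f,(470,-120,113),40,40,5),crop(g,(480,-100,100),40,40,5)]))
for n,F in(('side',f),('scene',g)):
    P=cloud(F);px=F['pixels'].astype(int);blue=(px[...,2]>px[...,0]+25)&(px[...,2]>px[...,1]+15)
    w=P[blue&(abs(P[...,2]-88)<8)&(P[...,0]<640)&(P[...,0]>420)&(abs(P[...,1]+65)<170)]
    A=np.c_[w[:,:2]-[520,-65],np.ones(len(w))];print(n,'lid plane',np.linalg.lstsq(A,w[:,2],rcond=None)[0])
E
```

```text
side lid plane [1.92290948e-03 4.91138756e-04 8.65856980e+01]
scene lid plane [ 1.27532076e-03 -1.93812736e-03  8.99681503e+01]
```

View pics/fin.png

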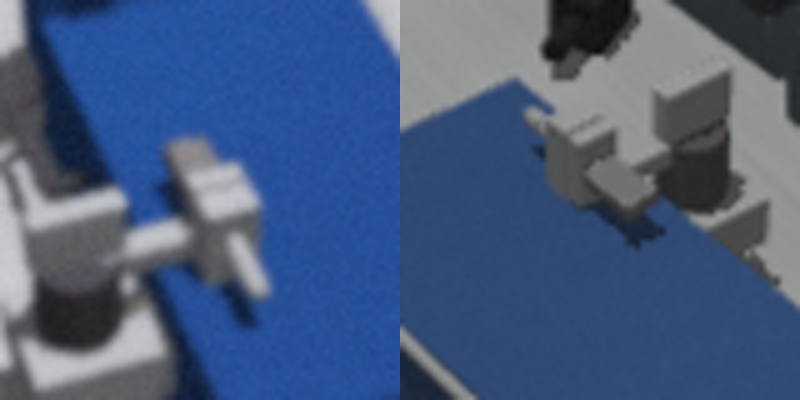

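The pin is through both holes: head at (190,165) against the eye, tip out past the ear at (262,290). The lid plane is level. I'll measure the depth once more before handing in.

```bash
python3 - <<'E'
from h import *
for n in('side','scene'):
    P=cloud(load(n));v=P[...,:2]-[473.54,-120.05];s=v@[-.0985,.995];l=v@[.995,.0985]
    m=(abs(l)<11)&(P[...,2]>100)&(P[...,2]<123)&(s>-70)&(s<50)
    a=s[m];print(n,len(a),'s range',np.percentile(a,[0,2,98,100]).round(1))
    h=P[(abs(l)<11)&(s>7)&(s<45)&(P[...,2]>100)&(P[...,2]<128)];print('head z',np.percentile(h[:,2],[5,50,95]).round(1),len(h))
E
```

```text
side 202 s range [-54.6 -53.6  40.3  43.1]
head z [109.9 113.6 116.2] 70
scene 132 s range [-53.3 -51.   43.3  45.6]
head z [109.4 117.2 120.8] 91
```

```bash
python3 -c "
from workcell import env
print(env.job_done())"
```

```text
the job is handed in; nothing more can be done
None
```

The job is handed in: all five camera heads are in their pockets, the lid is shut, the collar is at its stop, and the pin is through eye and ear with its head against the eye. The hand-in call gave no verdict.

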